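Nest the open-fronted parts pans on the tack-up plate

TASK

Put the three open-fronted parts pans away inside one another in size order: the yellow in the blue, and the blue in the grey, each slid in through the open front, back wall first, until it is fully home against the back wall of the next. They are to be slid along the steel plate, never lifted off it, and pushed home gently, so that the heavy grey pan stays where it stands. Leave the pipe piece, the green tin and the T-shaped test piece alone.

Things in the scene. Friction and masses are not known exactly. Their poses are not given: they have to be found in the camera images.
- large_pan: Grey steel parts pan, loose, 2.6 kg (slides at roughly 15 N of push). Floor, back wall, two side walls; open front (mouth) and top. 156 mm long, 116 wide outside at the back, 135 at the mouth (each side turned out 0.06 rad), 46 high, sheet 3 mm; the floor's front 16 mm is a ramp from 0 up to 3 mm. Origin: underside, centre. x: from mouth to back wall; z up.
- large_pan_home (a point): Point fixed in the grey pan where the blue pan's origin lies when fully home: 7.5 mm behind (+x) and 3 mm above the grey pan's origin, axes as the grey pan's. The blue pan then has 2 mm free at each side.
- medium_pan: Blue pan of the grey one's form, loose, about 0.6 kg: 135 mm long, 106 wide outside at the back, 122 at the mouth, 40 high, sheet 3 mm, same 16 mm front ramp; the back's lower edge is bevelled to ride up another pan's ramp. Starts beside the space before the grey mouth, facing about the same way. Origin: underside, centre. x: from mouth to back wall; z up.
- medium_pan_home (a point): Point fixed in the blue pan where the yellow pan's origin lies when fully home: 7 mm behind (+x) and 3 mm above the blue pan's origin, axes as the blue pan's. The yellow pan then has 2 mm free at each side.
- small_pan: Yellow pan of the same form, loose, about 0.45 kg: 115 mm long, 96 wide outside at the back, 110 at the mouth, 34 high, sheet 3 mm, same ramp and bevel. Starts on the other side of that space; blue and yellow may stand either way round. Origin: underside, centre. x: from mouth to back wall; z up.
- tack_plate: Fixed flat steel plate on the bench, 400 mm (x) by 680 mm (y), 8 mm thick, on which everything stands; its upper face is 8 mm above its origin (z = 0.008 in the world). Steel on steel: the pans rub on it with a friction coefficient of about 0.6; pan floor on pan floor about 0.3. A pan rises 3 mm as it rides onto the next floor: fingers that do not rise with it rub its wall downward and may wedge it there, mouth rearing up.
- pipe: Bystander: short grey pipe piece standing on end, 42 mm across, 50 mm high; origin at the centre of its foot.
- green_tin: Bystander: round green tin with a white lid, 70 mm across, 40 mm high; origin at the centre of its foot.
- tee: Bystander: T-shaped welded steel test piece, 55 x 100 mm foot, 47 mm high; origin at the centre of its foot.

How it is judged:
By the outcome, as a careful person would: the job done as asked, in the order asked, and still so for the second after the job is handed in, with the robot touching nothing.
It also fails if it takes over 72 s, if anything falls off the work surface, if the arm or the gripper's body presses on something with over 40 N, if the wrist force passes 120 N, or if a joint passes its speed limit or range.

ROBOT

A 7-joint arm with a two-finger parallel gripper is mounted at the origin on a cart in front of the work surface, level with it; the furniture and walls round the work are solid. World frame = base frame: x ahead of the robot, y to its left, z up, the work surface at z = 0. Lengths are in mm, angles in rad, forces in N, time in s.
With the tool pointing down it reaches from about 425 to 875 mm from the base axis. Payload 8.4 kg.
Tool frame: the origin (TCP) lies on the centre line of the jaws, within the pads' length; the fingertips stand 11 mm ahead of it and the grasp point (between the pads) lies 8 mm behind it; z points along the fingers, y is the line along which they close (so a half turn about z gives the same grasp; the last joint's range is limited). The gripper opens to 85 mm and grips with 20 to 120 N. Pads are 22 mm wide; open, the fingers measure 114 mm over their backs; the gripper's body (76 mm by 85 mm) begins 54 mm behind the grasp point. The pads swing forward as they close: fully open they stand 13 mm farther back than shut.
Start: joints at [-1.377, 0.333, 0.04, 1.465, -0.013, 1.343, -0.059], TCP at [187.614, 622.306, 220.308] pointing down, gripper open.
Joint ranges: [-2.58, 2.58], [-0.38, 2.09], [-1.3, 1.39], [0.25, 2.4], [-1.5, 4.64], [0.08, 2.09], [-2.65, 2.65]. Speed limits (rad/s): [2.22, 2.22, 2.79, 2.79, 3.14, 3.14, 3.14].

INTERFACE

Orientations are given as a rotation vector (axis times angle).
In Python, from plant import * gives the robot as it stands. The module is installed in compiled form; this text tells all that it offers.
- The arm moves only by the tool apply_moves, never from a script. Its argument "steps" is a list of rows, each an object of numbers: "tx", "ty", "tz": the shift along the world's x, y, z each as a share of 0.025 m, from -1 to 1; "spin": the turn about the world's z as a share of 0.12 rad, from -1 to 1. A call has exactly 10 rows; each row shifts and turns the commanded pose from where the row before left it; what a row does not reach is not made up. A row lasts 1/12 s, in which the tool goes at most 41.7 mm and 7.16 degrees, less where a joint would pass 70% of its speed; a pose out of reach is approached as far as the arm can. A call with a number of a shift or a turn outside -1 to 1 is refused whole. A call with a gripper value outside its range is refused whole. "fingers" is the finger opening in mm, from 0 to 85.4, set as the call begins (left out, the last holds). The fingers move at their own pace and stop on an object; the grip force is fixed at half the most. Time passes only in rows, so rows that do not move let the fingers close, or fill a call up. It gives the time, the measured TCP pose, the force, the opening and the grip force at its end, in the units of the state.
- sense(): the state, without advancing time (a new reading comes with each control period).
- snapshot(name): name is "scene" or "top" or "wrist"; returns a dict with "img" (480x640x3 uint8, blue, green, red), "z_map" (480x640 float32, mm along the optical axis (not along the pixel's ray), 0 where there is no reading), "vertical_fov" (degrees; the focal length in pixels is half the picture's height over the tangent of half this angle, whatever the lens; pixels are square), "cx", "cy" (the principal point, pixels), "k1" (the pictures are not rectified: a ray, as slopes to the right and down, at radius r is drawn at 1 + k1 r^2 times it, then the intrinsics apply), "rvec" (rotation vector, rad) and "tvec" (3), from world to camera coordinates, as OpenCV has them. Camera axes: x right, y down, z forward; pixel columns grow to the right and rows downward; lengths in mm; the calibration is good to about 2 mm. A picture is of the moment at which its call begins.
- hand_in(): hands the job in; it is judged then, once.
The state is a dict: "clock": time; "joint_positions": joint angles; "dq": joint speeds; "joint_efforts": joint torques, N m; "tcp_pos": TCP position; "orientation": TCP orientation; "ft_force": force on the tool from outside, world axes, zero at the start; "ft_torque": the same for the moment, N m; "grip_width": opening from 0.0 (shut) to 1.0 (fully open); "grip_force": force on a finger pad.
Only numpy, scipy, OpenCV 4.12 (cv2) and the standard library are available. Lean on these libraries where they do the work, as an engineer would, in place of code of your own. Each camera call takes 0.05 s, during which the arm holds its last target. There are 200 camera calls.

## Working session

There is one attempt and no reset: what is moved stays moved. The work goes in short steps, Python scripts to look and compute and a tool call to move; the robot and the scene stay as the last step left them, time stands still between calls to the robot, and variables do not carry over. Pictures are saved under pics/ and viewed, at most 10 in all, crops included, and the job is handed in when it is done.

Besides the shell and the picture viewer there is one more tool, called after ">>>" by a JSON object that holds its "api" and its "payload", one argument or row to a line. apply_moves: Moves the arm, as the interface text tells. Shift numbers are shares of 0.025 m and turn numbers shares of 0.12 rad, none past 1 either way. Its arguments: {"type":"object","properties":{"steps":{"type":"array","items":{"type":"object","properties":{"tx":{"type":"number"},"ty":{"type":"number"},"tz":{"type":"number"},"spin":{"type":"number"}}}},"fingers":{"type":"number"}},"required":["steps"]}

```bash
mkdir -p pics
python3 - <<'E'
from plant import *
import cv2
s=sense(); print({k:s[k] for k in ("clock","tcp_pos","orientation","grip_width","ft_force")})
for n in ("top","scene"):
    d=snapshot(n); cv2.imwrite(f"pics/{n}0.png",d["img"])
    import pickle; pickle.dump(d,open(f"{n}0.pkl","wb"))
    print(n,d["vertical_fov"],d["cx"],d["cy"],d["k1"],d["rvec"],d["tvec"])
E
```

```text
{'clock': 0.0, 'tcp_pos': array([187.48111491, 621.87437021, 219.40319191]), 'orientation': array([-4.58280690e-01, -3.10785327e+00,  2.58378848e-03]), 'grip_width': 0.9994511694952617, 'ft_force': array([ 0.3408998 ,  1.05419188, -0.07200179])}
top 49.13939207054977 321.90981021085776 235.10677959632517 -0.11049896812935645 [ 2.20066934 -2.17305195  0.11707982] [-133.17087786  578.34349655 1115.48737065]
scene 56.72089249907277 326.9736149568807 240.37095023152392 -0.08852206427219816 [ 2.36432307 -0.71093981  0.23642674] [-562.51834301  200.99424907  735.47875837]
```

View pics/top0.png

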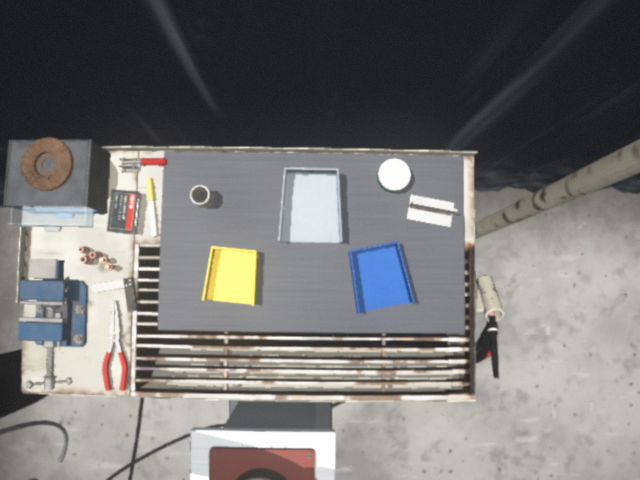

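View pics/scene0.png

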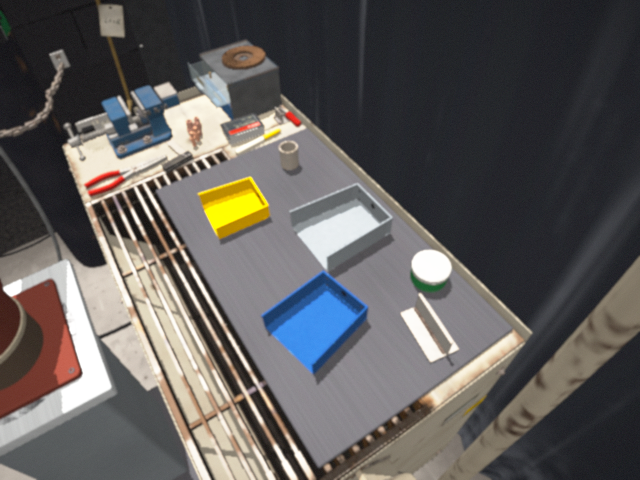

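The top view (up = +x, left = +y) shows grey at about (311,206), mouth down towards the robot; yellow at (231,276), blue at (382,278), tin (394,175), tee (432,210), pipe (200,196). Next I measure the poses and check which way round the pans stand.

```bash
cat > h.py <<'E'
import numpy as np, cv2, pickle
def cam(d):
    f=240/np.tan(np.radians(d["vertical_fov"])/2)
    K=np.array([[f,0,d["cx"]],[0,f,d["cy"]],[0,0,1.]])
    R=cv2.Rodrigues(np.array(d["rvec"],float))[0]
    return K,np.array([d["k1"],0,0,0,0.]),R,np.array(d["tvec"],float).ravel()
def slopes(d,uv):
    K,D,R,t=cam(d)
    return cv2.undistortPoints(np.array(uv,float).reshape(-1,1,2),K,D).reshape(-1,2)
def plane(d,uv,z):
    K,D,R,t=cam(d); s=slopes(d,uv); r=np.c_[s,np.ones(len(s))]@R; c=-R.T@t
    return c+r*((z-c[2])/r[:,2])[:,None]
def cloud(d):
    K,D,R,t=cam(d); v,u=np.mgrid[:480,:640]; s=slopes(d,np.stack([u,v],-1).reshape(-1,2))
    Z=d["z_map"].reshape(-1,1).astype(float)
    return ((np.c_[s*Z,Z]-t)@R).reshape(480,640,3)
def masks(img):
    h,s,v=cv2.split(cv2.cvtColor(img,cv2.COLOR_BGR2HSV))
    return dict(yellow=(h>18)&(h<35)&(s>120)&(v>60),blue=(h>100)&(h<125)&(s>120)&(v>50))
E
python3 - <<'E'
from h import *
H=dict(blue=48,yellow=42,grey=54)
for n in ("top","scene"):
    d=pickle.load(open(n+"0.pkl","rb")); P=cloud(d); M=masks(d["img"])
    hsv=cv2.cvtColor(d["img"],cv2.COLOR_BGR2HSV)
    roi=(P[...,0]>400)&(P[...,0]<900)&(abs(P[...,1])<340)
    print(n,"plate z",np.median(P[...,2][roi]))
    M["grey"]=~M["yellow"]&~M["blue"]&(abs(P[...,1])<110)&(P[...,0]>500)
    for k,m in M.items():
        m=m&roi&(d["z_map"]>0)
        for lab,sel in (("wall",m&(P[...,2]>H[k]-8)&(P[...,2]<H[k]+8)),("all",m&(P[...,2]>9 if k!='grey' else P[...,2]>9.8))):
            c,l,st,_=cv2.connectedComponentsWithStats(sel.astype(np.uint8),connectivity=8)
            if c<2: continue
            if lab=="all": sel=l==1+np.argmax(st[1:,4])
            q=P[sel][:,:2].astype(np.float32); r=cv2.minAreaRect(q); print(n,k,lab,len(q),np.round(r[0],1),np.round(r[1],1),round(r[2],1),np.round(np.median(P[sel],0),1)[2])
d=pickle.load(open("top0.pkl","rb"));P=cloud(d)
a=np.clip((P[...,2]-0)*4,0,255).astype(np.uint8)
c=cv2.resize(d["img"][150:325,150:470],None,fx=2.4,fy=2.4*1,interpolation=cv2.INTER_CUBIC)[:300]
z=cv2.cvtColor(a,cv2.COLOR_GRAY2BGR)[150:325,190:430]; i=d["img"][150:325,190:430]
o=np.vstack([cv2.resize(x,(412,300)) for x in(i,z)])
cv2.imwrite("pics/crop1.png",np.hstack([cv2.resize(x,(400,300),interpolation=cv2.INTER_NEAREST) for x in (i,z)]))
E
```

```text
top plate z 42.211326408275845
top yellow wall 268 [490.6  67.6] [108.7 113.6] 85.2 42.6
top yellow all 693 [490.6  67.6] [108.7 113.6] 85.2 22.7
top blue wall 325 [ 491.2 -249.3] [133.2 122.1] 11.6 49.1
top blue all 2733 [ 491.3 -250.4] [133.5 123.9] 11.4 12.0
top grey wall 405 [743.7 -45. ] [304.2 189.4] 28.0 54.8
top grey all 17270 [820.8   0. ] [220.   25.7] 89.6 398.8
scene plate z 47.29770178229271
scene yellow wall 610 [489.2  68.7] [112.4 117.9] 84.4 41.4
scene yellow all 2776 [495.6  88.1] [151.5 127.6] 84.7 15.3
scene blue wall 829 [ 489.7 -249.2] [135.5 122.5] 11.9 48.8
scene blue all 5833 [ 497.6 -236.5] [156.3 144.1] 11.9 12.7
scene grey wall 797 [742.5 -44.8] [303.5 187.9] 28.2 53.4
scene grey all 13381 [8.191e+02 1.000e-01] [220.   24.9] 89.5 250.8
```

View pics/crop1.png

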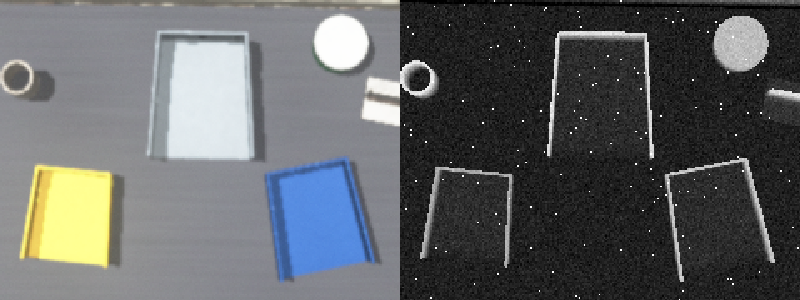

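All three pans stand with back walls towards +x and mouths towards the robot. There is no room for yellow in line behind blue ahead of grey, so blue goes in first. Now the line fits on the wall tops.

```bash
cat >> h.py <<'E'
DIM=dict(blue=(135,106,122,40),yellow=(115,96,110,34),grey=(156,116,135,46))
def rfit(p,n=6):
    # robust line through 2D points -> point, dir
    for _ in range(n):
        vx,vy,x,y=cv2.fitLine(p.astype(np.float32),cv2.DIST_HUBER,0,.5,.01).ravel()
        r=abs((p[:,0]-x)*vy-(p[:,1]-y)*vx); k=r<max(2.0,2*np.median(r)); p=p[k]
    return np.array([x,y]),np.array([vx,vy])
def fitpan(d,k,g,base=8,tol=5,box=85):
    """g=(x,y,yaw) guess; returns refined (x,y,yaw) from wall tops, plus size checks"""
    P=cloud(d); L,wb,wm,h=DIM[k]; top=base+h
    ok=(d["z_map"]>0)&(abs(P[...,2]-top)<tol)
    q=P[ok]; # ray to plane at true top height for accuracy
    v,u=np.nonzero(ok); q=plane(d,np.c_[u,v],top)[:,:2]
    g=np.array(g,float)
    for it in range(4):
        c,s=np.cos(g[2]),np.sin(g[2]); Rm=np.array([[c,-s],[s,c]]); l=(q-g[:2])@Rm
        hw=(wb+wm)/4-(l[:,0])*(wm-wb)/2/L
        w=14 if it<2 else 8
        lf=l[(abs(l[:,1]-hw+1.5)<w)&(l[:,0]<L/2-8)&(l[:,0]>-L/2-w)]; rt=l[(abs(l[:,1]+hw-1.5)<w)&(l[:,0]<L/2-8)&(l[:,0]>-L/2-w)]
        bk=l[(abs(l[:,0]-L/2+1.5)<w)&(abs(l[:,1])<wb/2-8)]
        (pl,vl),(pr,vr),(pb,vb)=rfit(lf),rfit(rt),rfit(bk)
        al,ar=np.arctan(vl[1]/vl[0]),np.arctan(vr[1]/vr[0]); ab=np.arctan(-vb[0]/vb[1])
        yaw=(al+ar)/2; 
        yl=pl[1]-pl[0]*np.tan(al); yr=pr[1]-pr[0]*np.tan(ar)
        xb=pb[0]-pb[1]*vb[0]/vb[1]
        dl=np.array([xb-L/2+1.5,(yl+yr)/2])
        g[:2]+=Rm@dl; g[2]+=yaw
    info=dict(width=round(yl-yr,1),exp=(wb+wm)/2-3,al=round(al,3),ar=round(ar,3),ab=round(ab,3),n=(len(lf),len(rt),len(bk)),xmin=round(lf[:,0].min(),1))
    return np.round(g,4),info
E
python3 - <<'E'
from h import *
G=dict(blue=(491,-249,.2),yellow=(490,68,-.09))
d=pickle.load(open("top0.pkl","rb"))
G["grey"]=tuple(plane(d,[[311,205]],54)[0][:2])+(0.,); print(G["grey"])
for n in ("top","scene"):
    d=pickle.load(open(n+"0.pkl","rb"))
    for k in G: print(n,k,*fitpan(d,k,G[k]))
d=pickle.load(open("top0.pkl","rb"))
print(plane(d,[[158,330],[463,333],[160,152],[470,152]],8).round(0))
E
```

```text
(np.float64(641.7194658872445), np.float64(-101.27486099766826), 0.0)
top blue [ 4.903775e+02 -2.492954e+02  2.111000e-01] {'width': np.float32(111.4), 'exp': 111.0, 'al': np.float32(-0.061), 'ar': np.float32(0.061), 'ab': np.float32(-0.009), 'n': (100, 114, 67), 'xmin': np.float64(-65.9)}
top yellow [ 4.896115e+02  6.814170e+01 -9.170000e-02] {'width': np.float32(101.0), 'exp': 100.0, 'al': np.float32(-0.065), 'ar': np.float32(0.065), 'ab': np.float32(0.004), 'n': (102, 89, 61), 'xmin': np.float64(-58.3)}
top grey [ 6.43490e+02 -9.90298e+01  1.30000e-03] {'width': np.float32(122.4), 'exp': 122.5, 'al': np.float32(-0.06), 'ar': np.float32(0.06), 'ab': np.float32(0.01), 'n': (118, 120, 96), 'xmin': np.float64(-77.5)}
scene blue [ 4.884847e+02 -2.488889e+02  2.095000e-01] {'width': np.float32(110.5), 'exp': 111.0, 'al': np.float32(-0.051), 'ar': np.float32(0.051), 'ab': np.float32(0.001), 'n': (247, 236, 167), 'xmin': np.float64(-67.0)}
scene yellow [ 4.891828e+02  6.936810e+01 -1.014000e-01] {'width': np.float32(100.5), 'exp': 100.0, 'al': np.float32(-0.071), 'ar': np.float32(0.07), 'ab': np.float32(0.018), 'n': (195, 204, 67), 'xmin': np.float64(-59.0)}
scene grey [ 6.42101e+02 -9.86275e+01 -8.00000e-04] {'width': np.float32(122.2), 'exp': 122.5, 'al': np.float32(-0.061), 'ar': np.float32(0.059), 'ab': np.float32(-0.029), 'n': (236, 244, 133), 'xmin': np.float64(-77.8)}
[[ 368.  231.    8.]
 [ 368. -441.    8.]
 [ 765.  242.    8.]
 [ 777. -462.    8.]]
```

Both views agree: grey (643,-99, yaw 0), blue (489.5,-249, 0.21), yellow (489.5,68.7,-0.095). Sizes match the spec. Moving to grip blue's back wall at (554,-235).

>>> {"api": "apply_moves", "payload": {
  "steps": [
    {"tx":1,"ty":-1,"spin":-0.9},
    {"tx":1,"ty":-1,"spin":-0.9},
    {"tx":1,"ty":-1,"spin":-0.9},
    {"tx":1,"ty":-1,"spin":-0.9},
    {"tx":1,"ty":-1,"spin":-0.9},
    {"tx":1,"ty":-1,"spin":-0.9},
    {"tx":1,"ty":-1,"spin":-0.9},
    {"tx":1,"ty":-1,"spin":-0.9},
    {"tx":1,"ty":-1,"spin":-0.9},
    {"tx":1,"ty":-1,"spin":-0.8}
  ],
  "fingers": 50
}}

```text
validation failed for argument at $.st...
```

>>> {"api": "apply_moves", "payload": {
  "steps": [
    {"tx":0.3,"ty":-1},
    {"tx":0.3,"ty":-1},
    {"tx":0.3,"ty":-1},
    {"tx":0.3,"ty":-1},
    {"tx":0.3,"ty":-1},
    {"tx":0.3,"ty":-1},
    {"tx":0.3,"ty":-1},
    {"tx":0.3,"ty":-1},
    {"tx":0.3,"ty":-1},
    {"tx":0.3,"ty":-1}
  ]
}}

```text
validation failed for argument at $.st...
```

>>> {"api": "apply_moves", "payload": {
  "steps": [
    {"tx":0.17,"ty":-1},
    {"tx":0.17,"ty":-1},
    {"tx":0.17,"ty":-1},
    {"tx":0.17,"ty":-1,"tz":-0.4},
    {"tx":0.17,"ty":-1,"tz":-0.4},
    {"tx":0.17,"ty":-1,"tz":-0.4},
    {"tx":0.17,"ty":-1,"tz":-0.4},
    {"tx":0.17,"ty":-1,"tz":-0.4},
    {"tx":0.17,"ty":-1,"tz":-0.4},
    {"tx":0.17,"ty":-1,"tz":-0.4}
  ]
}}

```text
validation failed for argument at $.st...
```

>>> {"api": "apply_moves", "payload": {
  "steps": [
    {"tx":1,"ty":-1,"tz":0,"spin":-0.9},
    {"tx":1,"ty":-1,"tz":0,"spin":-0.9},
    {"tx":1,"ty":-1,"tz":0,"spin":-0.9},
    {"tx":1,"ty":-1,"tz":0,"spin":-0.9},
    {"tx":1,"ty":-1,"tz":0,"spin":-0.9},
    {"tx":1,"ty":-1,"tz":0,"spin":-0.9},
    {"tx":1,"ty":-1,"tz":0,"spin":-0.9},
    {"tx":1,"ty":-1,"tz":0,"spin":-0.9},
    {"tx":1,"ty":-1,"tz":0,"spin":-0.9},
    {"tx":1,"ty":-1,"tz":0,"spin":-0.8}
  ],
  "fingers": 50
}}

```text
clock: 0.93
tcp_pos: [438.4, 370.7, 220.1]
orientation: [-1.983, -2.436, 0.001]
ft_force: [0.7, 1.3, 0.0]
grip_width: 0.583
grip_force: 0.0
```

>>> {"api": "apply_moves", "payload": {
  "steps": [
    {"tx":0.3,"ty":-1,"tz":0,"spin":0},
    {"tx":0.3,"ty":-1,"tz":0,"spin":0},
    {"tx":0.3,"ty":-1,"tz":0,"spin":0},
    {"tx":0.3,"ty":-1,"tz":0,"spin":0},
    {"tx":0.3,"ty":-1,"tz":0,"spin":0},
    {"tx":0.3,"ty":-1,"tz":0,"spin":0},
    {"tx":0.3,"ty":-1,"tz":0,"spin":0},
    {"tx":0.3,"ty":-1,"tz":0,"spin":0},
    {"tx":0.3,"ty":-1,"tz":0,"spin":0},
    {"tx":0.3,"ty":-1,"tz":0,"spin":0}
  ]
}}

```text
clock: 1.77
tcp_pos: [512.6, 121.0, 220.1]
orientation: [-1.976, -2.442, 0.001]
ft_force: [1.6, 0.6, 0.2]
grip_width: 0.59
grip_force: 0.0
```

>>> {"api": "apply_moves", "payload": {
  "steps": [
    {"tx":0.17,"ty":-1,"tz":0,"spin":0},
    {"tx":0.17,"ty":-1,"tz":0,"spin":0},
    {"tx":0.17,"ty":-1,"tz":0,"spin":0},
    {"tx":0.17,"ty":-1,"tz":-0.4,"spin":0},
    {"tx":0.17,"ty":-1,"tz":-0.4,"spin":0},
    {"tx":0.17,"ty":-1,"tz":-0.4,"spin":0},
    {"tx":0.17,"ty":-1,"tz":-0.4,"spin":0},
    {"tx":0.17,"ty":-1,"tz":-0.4,"spin":0},
    {"tx":0.17,"ty":-1,"tz":-0.4,"spin":0},
    {"tx":0.17,"ty":-1,"tz":-0.4,"spin":0}
  ]
}}

```text
clock: 2.6
tcp_pos: [555.0, -128.8, 149.6]
orientation: [-1.976, -2.442, 0.0]
ft_force: [0.5, 1.1, -0.1]
grip_width: 0.585
grip_force: 0.0
```

>>> {"api": "apply_moves", "payload": {
  "steps": [
    {"tx":0,"ty":-1,"tz":-0.4,"spin":0},
    {"tx":0,"ty":-1,"tz":-0.4,"spin":0},
    {"tx":0,"ty":-1,"tz":-0.4,"spin":0},
    {"tx":0,"ty":-1,"tz":-0.2,"spin":0},
    {"tx":0,"ty":-0.28,"tz":0,"spin":0},
    {"tx":0,"ty":0,"tz":0,"spin":0},
    {"tx":0,"ty":0,"tz":0,"spin":0},
    {"tx":0,"ty":0,"tz":0,"spin":0},
    {"tx":0,"ty":0,"tz":0,"spin":0},
    {"tx":0,"ty":0,"tz":0,"spin":0}
  ]
}}

```text
clock: 3.43
tcp_pos: [555.7, -233.2, 115.5]
orientation: [1.974, 2.444, 0.001]
ft_force: [0.2, 0.7, 0.4]
grip_width: 0.584
grip_force: 0.0
```

```bash
cat > w.py <<'E'
from plant import *
from h import *
import sys
n=sys.argv[1]; d=snapshot("wrist"); pickle.dump(d,open(n+".pkl","wb")); cv2.imwrite(f"pics/{n}.png",d["img"])
E
python3 w.py w1
```

```text
(no output)
```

View pics/w1.png

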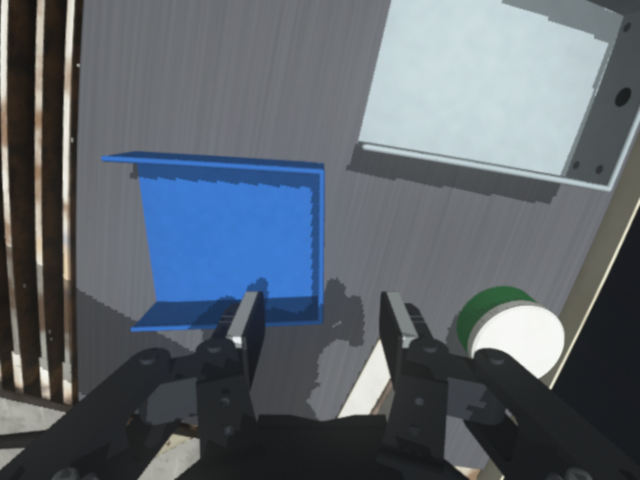

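The wrist view shows blue's back wall (column ~325) lying between the fingers (255–385). Now down, close, and check.

>>> {"api": "apply_moves", "payload": {
  "steps": [
    {"tx":-0.06,"ty":-0.07,"tz":-0.6,"spin":0},
    {"tx":0,"ty":0,"tz":-0.6,"spin":0},
    {"tx":0,"ty":0,"tz":-0.6,"spin":0},
    {"tx":0,"ty":0,"tz":-0.6,"spin":0},
    {"tx":0,"ty":0,"tz":-0.4,"spin":0},
    {"tx":0,"ty":0,"tz":-0.3,"spin":0},
    {"tx":0,"ty":0,"tz":-0.16,"spin":0},
    {"tx":0,"ty":0,"tz":0,"spin":0},
    {"tx":0,"ty":0,"tz":0,"spin":0},
    {"tx":0,"ty":0,"tz":0,"spin":0}
  ]
}}

```text
clock: 4.32
tcp_pos: [554.1, -236.7, 34.6]
orientation: [1.976, 2.441, 0.001]
ft_force: [-1.1, -0.9, 0.8]
grip_width: 0.588
grip_force: 0.0
```

>>> {"api": "apply_moves", "payload": {
  "steps": [
    {"tx":0,"ty":0,"tz":0,"spin":0},
    {"tx":0,"ty":0,"tz":0,"spin":0},
    {"tx":0,"ty":0,"tz":0,"spin":0},
    {"tx":0,"ty":0,"tz":0,"spin":0},
    {"tx":0,"ty":0,"tz":0,"spin":0},
    {"tx":0,"ty":0,"tz":0,"spin":0},
    {"tx":0,"ty":0,"tz":0,"spin":0},
    {"tx":0,"ty":0,"tz":0,"spin":0},
    {"tx":0,"ty":0,"tz":0,"spin":0},
    {"tx":0,"ty":0,"tz":0,"spin":0}
  ],
  "fingers": 0
}}

```text
clock: 5.15
tcp_pos: [553.9, -236.4, 34.1]
orientation: [1.976, 2.442, 0.001]
ft_force: [-0.2, 1.7, 5.5]
grip_width: 0.009
grip_force: 39.4
```

>>> {"api": "apply_moves", "payload": {
  "steps": [
    {"tx":-0.1,"ty":0,"tz":0,"spin":0},
    {"tx":-0.1,"ty":0.1,"tz":0,"spin":-0.2},
    {"tx":-0.1,"ty":0.2,"tz":0,"spin":-0.2},
    {"tx":-0.1,"ty":0.2,"tz":0,"spin":-0.2},
    {"tx":-0.1,"ty":0.3,"tz":0,"spin":-0.2},
    {"tx":0,"ty":0.3,"tz":0,"spin":-0.2},
    {"tx":0,"ty":0.3,"tz":0,"spin":-0.2},
    {"tx":0,"ty":0.3,"tz":0,"spin":-0.2},
    {"tx":0,"ty":0.3,"tz":0,"spin":-0.2},
    {"tx":0,"ty":0.3,"tz":0,"spin":-0.1}
  ]
}}

```text
clock: 5.98
tcp_pos: [541.1, -180.0, 34.1]
orientation: [2.216, 2.225, -0.001]
ft_force: [-0.1, -3.5, 3.8]
grip_width: 0.014
grip_force: 39.4
```

Run:
```python
from plant import *
from h import *
s=sense();print(s["ft_force"],s["ft_torque"],s["grip_width"],s["grip_force"])
d=snapshot("scene"); cv2.imwrite("pics/s1.png",d["img"]); P=cloud(d); m=masks(d["img"])["blue"]&(P[...,1]<-60)&(P[...,2]>41)&(P[...,2]<56)&(P[...,0]<600)
print(np.round(cv2.minAreaRect(P[m][:,:2].astype(np.float32)),1) if 0 else cv2.minAreaRect(P[m][:,:2].astype(np.float32)))
```

```text
[-0.07592237 -3.53317332  3.84427921] [-0.7644934   0.01632731  0.07953731] 0.014107430764103873 39.367772340774536
((472.0992431640625, -180.89312744140625), (135.72348022460938, 122.35997009277344), 2.339797019958496)
```

View pics/s1.png

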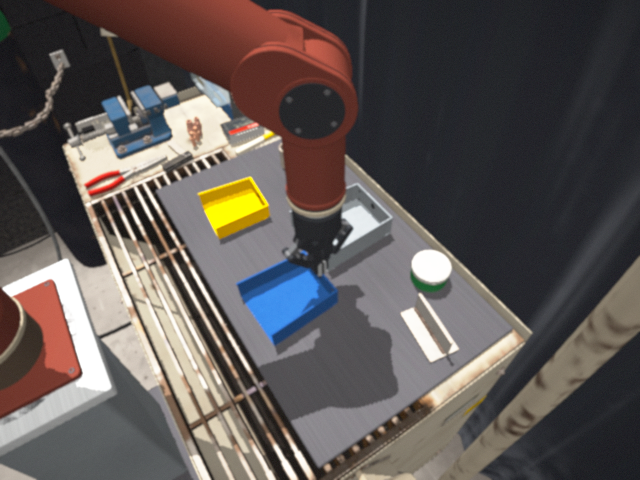

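>>> {"api": "apply_moves", "payload": {
  "steps": [
    {"tx":0,"ty":0.3,"tz":0,"spin":0},
    {"tx":0,"ty":0.4,"tz":0,"spin":0},
    {"tx":0,"ty":0.4,"tz":0,"spin":0},
    {"tx":0,"ty":0.4,"tz":0,"spin":0},
    {"tx":0,"ty":0.4,"tz":0,"spin":0},
    {"tx":0,"ty":0.4,"tz":0,"spin":0},
    {"tx":0,"ty":0.4,"tz":0,"spin":0},
    {"tx":0,"ty":0.3,"tz":0,"spin":0},
    {"tx":0,"ty":0.2,"tz":0,"spin":0},
    {"tx":0,"ty":0.1,"tz":0,"spin":0}
  ]
}}

```text
clock: 6.87
tcp_pos: [541.4, -95.7, 34.1]
orientation: [2.213, 2.229, 0.0]
ft_force: [0.1, -3.8, 6.0]
grip_width: 0.01
grip_force: 39.6
```

Run:
```python
from plant import *
from h import *
for n in("scene","top"):
    d=snapshot(n)
    for k,g in (("blue",(473,-99,0.03)),("grey",(643,-99,0))):
        try: print(n,k,*fitpan(d,k,g))
        except Exception as e: print(n,k,e)
```

```text
scene blue [ 4.727361e+02 -9.766900e+01  2.320000e-02] {'width': np.float32(111.2), 'exp': 111.0, 'al': np.float32(-0.069), 'ar': np.float32(0.069), 'ab': np.float32(0.006), 'n': (205, 258, 59), 'xmin': np.float64(-67.7)}
scene grey [ 6.413939e+02 -9.824050e+01 -6.800000e-03] {'width': np.float32(122.9), 'exp': 122.5, 'al': np.float32(-0.083), 'ar': np.float32(0.05), 'ab': np.float32(-0.011), 'n': (109, 240, 130), 'xmin': np.float64(0.6)}
top blue OpenCV(4.12.0) /io/opencv/modules/imgproc/src/linefit.cpp:50: error: (-215:Assertion failed) count > 0 in function 'fitLine2D_wods'

top grey [ 6.433286e+02 -9.903910e+01 -3.300000e-03] {'width': np.float32(122.9), 'exp': 122.5, 'al': np.float32(-0.064), 'ar': np.float32(0.064), 'ab': np.float32(0.019), 'n': (58, 70, 91), 'xmin': np.float64(-0.6)}
```

Blue is at (472.7,-97.7,0.023) and grey at (642,-98.6,0) in the same view. Small correction, then release and rise.

>>> {"api": "apply_moves", "payload": {
  "steps": [
    {"tx":0,"ty":-0.05,"tz":0,"spin":-0.1},
    {"tx":0,"ty":-0.05,"tz":0,"spin":-0.1},
    {"tx":0,"ty":0,"tz":0,"spin":0},
    {"tx":0,"ty":0,"tz":0,"spin":0},
    {"tx":0,"ty":0,"tz":0,"spin":0},
    {"tx":0,"ty":0,"tz":0,"spin":0},
    {"tx":0,"ty":0,"tz":0,"spin":0},
    {"tx":0,"ty":0,"tz":0,"spin":0},
    {"tx":0,"ty":0,"tz":0,"spin":0},
    {"tx":0,"ty":0,"tz":0,"spin":0}
  ]
}}

```text
clock: 7.8
tcp_pos: [541.5, -97.3, 34.1]
orientation: [-2.24, -2.202, -0.002]
ft_force: [0.0, 1.0, 6.8]
grip_width: 0.008
grip_force: 39.7
```

>>> {"api": "apply_moves", "payload": {
  "steps": [
    {"tx":0,"ty":0,"tz":0,"spin":0},
    {"tx":0,"ty":0,"tz":0,"spin":0},
    {"tx":0,"ty":0,"tz":0,"spin":0},
    {"tx":0,"ty":0,"tz":0,"spin":0},
    {"tx":0,"ty":0,"tz":0.1,"spin":0},
    {"tx":0,"ty":0,"tz":0.4,"spin":0},
    {"tx":0,"ty":0,"tz":0.5,"spin":0},
    {"tx":0,"ty":0,"tz":0.5,"spin":0},
    {"tx":0,"ty":0,"tz":0.5,"spin":0},
    {"tx":0,"ty":0,"tz":0,"spin":0}
  ],
  "fingers": 45
}}

```text
clock: 8.63
tcp_pos: [543.0, -99.3, 87.2]
orientation: [2.24, 2.199, 0.006]
ft_force: [0.2, -0.5, 0.6]
grip_width: 0.526
grip_force: 0.0
```

Run:
```python
from plant import *
from h import *
s=sense();print(s["ft_force"],s["joint_positions"],s["tcp_pos"])
d=snapshot("scene")
for k,g in (("blue",(473,-99,0.0)),("grey",(643,-99,0))):
    print(k,*fitpan(d,k,g))
```

```text
[ 0.19373321 -0.45402431  0.55266217] [-0.56982644  0.30640222  0.78846718  1.89711297 -0.25307891  1.03485754
  0.30684918] [542.98545854 -99.29878981  87.23256009]
blue [ 4.733742e+02 -9.670740e+01 -7.900000e-03] {'width': np.float32(111.4), 'exp': 111.0, 'al': np.float32(-0.065), 'ar': np.float32(0.065), 'ab': np.float32(-0.024), 'n': (230, 258, 92), 'xmin': np.float64(-68.3)}
grey [ 6.420984e+02 -9.861360e+01  2.400000e-03] {'width': np.float32(122.1), 'exp': 122.5, 'al': np.float32(-0.057), 'ar': np.float32(0.057), 'ab': np.float32(-0.024), 'n': (190, 244, 129), 'xmin': np.float64(-76.6)}
```

>>> {"api": "apply_moves", "payload": {
  "steps": [
    {"tx":-0.13,"ty":0,"tz":0,"spin":1},
    {"tx":-0.13,"ty":0,"tz":0,"spin":1},
    {"tx":-0.13,"ty":0,"tz":0,"spin":1},
    {"tx":-0.13,"ty":0,"tz":0,"spin":1},
    {"tx":-0.13,"ty":0,"tz":0,"spin":1},
    {"tx":-0.13,"ty":0,"tz":0,"spin":1},
    {"tx":-0.13,"ty":0,"tz":0,"spin":1},
    {"tx":-0.13,"ty":0,"tz":0,"spin":1},
    {"tx":-0.13,"ty":0,"tz":0,"spin":1},
    {"tx":-0.13,"ty":0.05,"tz":0,"spin":1}
  ]
}}

```text
clock: 9.52
tcp_pos: [508.2, -97.8, 83.6]
orientation: [-0.598, -3.084, 0.0]
ft_force: [0.5, 0.4, -0.2]
grip_width: 0.528
grip_force: 0.0
```

>>> {"api": "apply_moves", "payload": {
  "steps": [
    {"tx":0,"ty":0,"tz":0,"spin":1},
    {"tx":0,"ty":0,"tz":0,"spin":1},
    {"tx":0,"ty":0,"tz":0,"spin":1},
    {"tx":0,"ty":0,"tz":-0.3,"spin":0.25},
    {"tx":0,"ty":0,"tz":-0.6,"spin":0},
    {"tx":0,"ty":0,"tz":-0.6,"spin":0},
    {"tx":0,"ty":0,"tz":-0.4,"spin":0},
    {"tx":0,"ty":0,"tz":0,"spin":0},
    {"tx":0,"ty":0,"tz":0,"spin":0},
    {"tx":0,"ty":0,"tz":0,"spin":0}
  ]
}}

```text
clock: 10.35
tcp_pos: [509.0, -97.8, 36.9]
orientation: [-0.002, 3.141, -0.0]
ft_force: [0.7, 0.7, 0.3]
grip_width: 0.523
grip_force: 0.0
```

>>> {"api": "apply_moves", "payload": {
  "steps": [
    {"tx":0,"ty":0,"tz":-0.2,"spin":0},
    {"tx":0.1,"ty":0,"tz":-0.08,"spin":0},
    {"tx":0.2,"ty":0,"tz":0,"spin":0},
    {"tx":0.2,"ty":0,"tz":0,"spin":0},
    {"tx":0.15,"ty":0,"tz":0,"spin":0},
    {"tx":0.15,"ty":0,"tz":0,"spin":0},
    {"tx":0.1,"ty":0,"tz":0,"spin":0},
    {"tx":0.1,"ty":0,"tz":0,"spin":0},
    {"tx":0.1,"ty":0,"tz":0,"spin":0},
    {"tx":0.1,"ty":0,"tz":0,"spin":0}
  ]
}}

```text
clock: 11.18
tcp_pos: [538.5, -97.7, 29.2]
orientation: [0.002, -3.141, -0.0]
ft_force: [-2.4, 0.3, 1.1]
grip_width: 0.523
grip_force: 1.3
```

```bash
cat > m.py <<'E'
from plant import *
from h import *
import sys
s=sense();print(s["clock"],s["ft_force"].round(1),s["ft_torque"].round(2),s["tcp_pos"].round(1))
d=snapshot("scene"); base=float(sys.argv[1]) if len(sys.argv)>1 else 8
a=[float(v) for v in sys.argv[2:]] or [490,-98,0]
for k,g,b in ((sys.argv[2] if 0 else "blue",a,base),("grey",(643,-99,0),8)):
    try: print(k,*fitpan(d,k,g,b))
    except Exception as e: print(k,"fail")
E
python3 m.py 8 480 -98 0
```

```text
11.1833 [-2.4  0.3  1.1] [-0.07  0.52 -0.  ] [538.5 -97.7  29.2]
blue [ 4.724945e+02 -9.754430e+01  7.200000e-03] {'width': np.float32(112.0), 'exp': 111.0, 'al': np.float32(-0.057), 'ar': np.float32(0.067), 'ab': np.float32(0.169), 'n': (233, 233, 27), 'xmin': np.float64(-57.6)}
grey [ 6.413747e+02 -9.862500e+01  9.600000e-03] {'width': np.float32(122.0), 'exp': 122.5, 'al': np.float32(-0.053), 'ar': np.float32(0.053), 'ab': np.float32(-0.014), 'n': (175, 244, 136), 'xmin': np.float64(-42.5)}
```

>>> {"api": "apply_moves", "payload": {
  "steps": [
    {"tx":0.1,"ty":0,"tz":0,"spin":0},
    {"tx":0.1,"ty":0,"tz":0,"spin":0},
    {"tx":0.1,"ty":0,"tz":0,"spin":0},
    {"tx":0.1,"ty":0,"tz":0.01,"spin":0},
    {"tx":0.1,"ty":0,"tz":0.02,"spin":0},
    {"tx":0.1,"ty":0,"tz":0.02,"spin":0},
    {"tx":0.1,"ty":0,"tz":0.02,"spin":0},
    {"tx":0.1,"ty":0,"tz":0.02,"spin":0},
    {"tx":0.1,"ty":0,"tz":0.02,"spin":0},
    {"tx":0.1,"ty":0,"tz":0.02,"spin":0}
  ]
}}

```text
clock: 12.07
tcp_pos: [563.8, -97.7, 32.7]
orientation: [0.002, -3.142, 0.0]
ft_force: [-1.8, -0.1, 1.2]
grip_width: 0.522
grip_force: 0.9
```

>>> {"api": "apply_moves", "payload": {
  "steps": [
    {"tx":0.1,"ty":0,"tz":0.02,"spin":0},
    {"tx":0.1,"ty":0,"tz":0.02,"spin":0},
    {"tx":0.1,"ty":0,"tz":0.01,"spin":0},
    {"tx":0.1,"ty":0,"tz":0,"spin":0},
    {"tx":0.1,"ty":0,"tz":0,"spin":0},
    {"tx":0.1,"ty":0,"tz":0,"spin":0},
    {"tx":0.1,"ty":0,"tz":0,"spin":0},
    {"tx":0.1,"ty":0,"tz":0,"spin":0},
    {"tx":0.1,"ty":0,"tz":0,"spin":0},
    {"tx":0.1,"ty":0,"tz":0,"spin":0}
  ]
}}

```text
clock: 12.9
tcp_pos: [589.1, -97.7, 34.0]
orientation: [-0.002, 3.141, -0.0]
ft_force: [-2.9, 0.4, 4.6]
grip_width: 0.526
grip_force: 2.6
```

```bash
python3 m.py 9 535 -98 0
```

```text
12.9 [-2.9  0.4  4.6] [-0.07  0.7   0.01] [589.1 -97.7  34. ]
blue [ 5.290661e+02 -9.768560e+01  9.000000e-03] {'width': np.float32(111.3), 'exp': 111.0, 'al': np.float32(-0.064), 'ar': np.float32(0.064), 'ab': np.float32(0.037), 'n': (215, 204, 45), 'xmin': np.float64(-65.2)}
grey [ 6.414357e+02 -1.005271e+02  4.400000e-02] {'width': np.float32(118.4), 'exp': 122.5, 'al': np.float32(-0.023), 'ar': np.float32(0.017), 'ab': np.float32(-0.052), 'n': (157, 244, 131), 'xmin': np.float64(-84.7)}
```

>>> {"api": "apply_moves", "payload": {
  "steps": [
    {"tx":0,"ty":0,"tz":0.04,"spin":0},
    {"tx":0,"ty":0,"tz":0,"spin":0},
    {"tx":0,"ty":0,"tz":0,"spin":0},
    {"tx":0,"ty":0,"tz":0,"spin":0},
    {"tx":0,"ty":0,"tz":0,"spin":0},
    {"tx":0,"ty":0,"tz":0,"spin":0},
    {"tx":0,"ty":0,"tz":0,"spin":0},
    {"tx":0,"ty":0,"tz":0,"spin":0},
    {"tx":0,"ty":0,"tz":0,"spin":0},
    {"tx":0,"ty":0,"tz":0,"spin":0}
  ]
}}

```text
clock: 13.78
tcp_pos: [588.9, -97.7, 35.2]
orientation: [-0.002, 3.141, -0.0]
ft_force: [-2.6, 0.3, 5.8]
grip_width: 0.529
grip_force: 3.0
```

```bash
python3 m.py 9 532 -98 0
python3 - <<'E'
from plant import *
from h import *
d=snapshot("scene"); P=cloud(d); m=masks(d["img"])["blue"]&(P[...,1]<-30)
# tilt: wall tops heights along x on near side wall
q=P[m]; 
for x0 in range(460,600,20):
    s=q[(q[:,0]>x0)&(q[:,0]<x0+20)]; 
    if len(s)>20: print(x0,[np.percentile(s[:,2],p).round(1) for p in (2,10,50,97)],len(s))
cv2.imwrite("pics/s2.png",cv2.resize(d["img"][150:400,180:480],(720,600)))
E
```

```text
13.7833 [-2.6  0.3  5.8] [ 0.04  0.58 -0.  ] [588.9 -97.7  35.2]
blue [ 5.297092e+02 -9.783120e+01  1.200000e-02] {'width': np.float32(110.3), 'exp': 111.0, 'al': np.float32(-0.068), 'ar': np.float32(0.068), 'ab': np.float32(0.009), 'n': (224, 211, 45), 'xmin': np.float64(-65.2)}
grey [ 6.419197e+02 -1.007841e+02  5.100000e-02] {'width': np.float32(118.0), 'exp': 122.5, 'al': np.float32(-0.018), 'ar': np.float32(0.018), 'ab': np.float32(-0.074), 'n': (153, 232, 136), 'xmin': np.float64(-84.9)}
460 [np.float64(8.3), np.float64(18.4), np.float64(20.7), np.float64(59.4)] 649
480 [np.float64(18.3), np.float64(19.4), np.float64(21.6), np.float64(58.2)] 665
500 [np.float64(17.1), np.float64(18.1), np.float64(20.5), np.float64(57.1)] 638
520 [np.float64(16.1), np.float64(17.0), np.float64(19.4), np.float64(56.5)] 610
540 [np.float64(14.7), np.float64(16.1), np.float64(18.5), np.float64(56.0)] 581
560 [np.float64(13.5), np.float64(14.7), np.float64(17.3), np.float64(69.1)] 547
580 [np.float64(13.1), np.float64(14.2), np.float64(19.1), np.float64(53.3)] 463
```

View pics/s2.png

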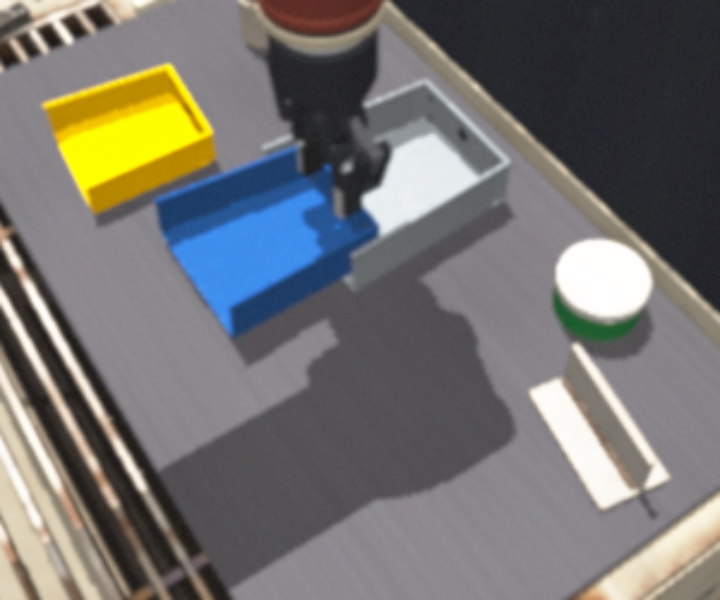

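The scene crop shows blue partly in grey, its mouth reared by about 8 mm (the shadow shows beneath it) and the fingers pressing the back wall down. I back off to free it.

>>> {"api": "apply_moves", "payload": {
  "steps": [
    {"tx":-0.1,"ty":0,"tz":0.05,"spin":0},
    {"tx":-0.1,"ty":0,"tz":0.05,"spin":0},
    {"tx":-0.1,"ty":0,"tz":0.05,"spin":0},
    {"tx":-0.1,"ty":0,"tz":0,"spin":0},
    {"tx":0,"ty":0,"tz":0,"spin":0},
    {"tx":0,"ty":0,"tz":0,"spin":0},
    {"tx":0,"ty":0,"tz":0,"spin":0},
    {"tx":0,"ty":0,"tz":0,"spin":0},
    {"tx":0,"ty":0,"tz":0,"spin":0},
    {"tx":0,"ty":0,"tz":0,"spin":0}
  ]
}}

```text
clock: 14.72
tcp_pos: [578.7, -97.7, 38.5]
orientation: [-0.002, 3.142, -0.0]
ft_force: [-0.1, -0.1, -0.9]
grip_width: 0.526
grip_force: 0.0
```

```bash
cat > t.py <<'E'
from plant import *
from h import *
import sys
k=sys.argv[1]; g=[float(v) for v in sys.argv[2:5]]; b=float(sys.argv[5])
s=sense();print(s["clock"],s["ft_force"].round(1),s["ft_torque"].round(2),s["tcp_pos"].round(1))
d=snapshot("scene"); P=cloud(d); m=masks(d["img"])[k]&(d["z_map"]>0)
L=DIM[k][0]; q=P[m]
# floor heights: points well inside the pan
f=q[(abs(q[:,1]-g[1])<30)&(q[:,2]<30)&(q[:,0]>g[0]-L/2+20)&(q[:,0]<g[0]+L/2-20)]
c=np.polyfit(f[:,0]-g[0],f[:,2],1); r=f[:,2]-np.polyval(c,f[:,0]-g[0]); f=f[abs(r)<3]; c=np.polyfit(f[:,0]-g[0],f[:,2],1)
print("floor z at back/mid/mouth",np.round(np.polyval(c,[L/2,0,-L/2]),1),len(f))
for kk,gg,bb in ((k,g,b),("grey",(643,-99,0),8)):
    try: print(kk,*fitpan(d,kk,gg,bb))
    except Exception as e: print(kk,"fail")
E
python3 t.py blue 531 -98 0 9
```

```text
14.7167 [-0.1 -0.1 -0.9] [-0.03  0.   -0.01] [578.7 -97.7  38.5]
floor z at back/mid/mouth [15.9 13.8 11.8] 1174
blue [ 5.265616e+02 -9.717850e+01  1.120000e-02] {'width': np.float32(110.8), 'exp': 111.0, 'al': np.float32(-0.059), 'ar': np.float32(0.052), 'ab': np.float32(0.049), 'n': (220, 236, 37), 'xmin': np.float64(-64.0)}
grey [ 6.411996e+02 -9.892280e+01 -9.000000e-04] {'width': np.float32(122.2), 'exp': 122.5, 'al': np.float32(-0.072), 'ar': np.float32(0.049), 'ab': np.float32(-0.019), 'n': (126, 249, 132), 'xmin': np.float64(-75.5)}
```

>>> {"api": "apply_moves", "payload": {
  "steps": [
    {"tx":0.16,"ty":0,"tz":0,"spin":0},
    {"tx":0.16,"ty":0,"tz":0,"spin":0},
    {"tx":0.08,"ty":0,"tz":0.01,"spin":0},
    {"tx":0.08,"ty":0,"tz":0.01,"spin":0},
    {"tx":0.08,"ty":0,"tz":0.01,"spin":0},
    {"tx":0.08,"ty":0,"tz":0.01,"spin":0},
    {"tx":0.08,"ty":0,"tz":0.01,"spin":0},
    {"tx":0.08,"ty":0,"tz":0.01,"spin":0},
    {"tx":0.08,"ty":0,"tz":0.01,"spin":0},
    {"tx":0.08,"ty":0,"tz":0.01,"spin":0}
  ]
}}

```text
clock: 15.6
tcp_pos: [602.8, -97.7, 40.6]
orientation: [-0.002, 3.142, -0.0]
ft_force: [0.1, -0.1, 0.3]
grip_width: 0.529
grip_force: 0.0
```

```bash
python3 t.py blue 543 -98 0 10
```

```text
15.6 [ 0.1 -0.1  0.3] [-0.02 -0.07  0.05] [602.8 -97.7  40.6]
floor z at back/mid/mouth [16.5 14.2 12. ] 1142
blue [ 5.275293e+02 -9.752280e+01  1.900000e-02] {'width': np.float32(110.9), 'exp': 111.0, 'al': np.float32(-0.064), 'ar': np.float32(0.057), 'ab': np.float32(0.001), 'n': (229, 228, 97), 'xmin': np.float64(-64.7)}
grey [ 6.411849e+02 -9.859880e+01  6.900000e-03] {'width': np.float32(122.5), 'exp': 122.5, 'al': np.float32(-0.056), 'ar': np.float32(0.046), 'ab': np.float32(-0.019), 'n': (120, 242, 137), 'xmin': np.float64(-76.2)}
```

Run:
```python
from plant import *
from h import *
a=snapshot("scene")["img"][170:320,200:400]; b=snapshot("wrist")["img"]
cv2.imwrite("pics/c2.png",np.hstack([cv2.resize(a,(400,300),interpolation=cv2.INTER_CUBIC),cv2.resize(b,(400,300))]))
```

```text
(no output)
```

View pics/c2.png

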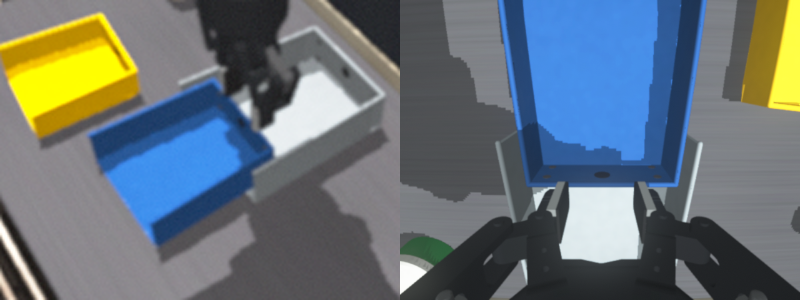

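The wrist view shows the finger tips (~(558,185), (640,185)) beyond the blue back wall, over grey's floor. I measure the actual tip height from depth.

Run:
```python
from plant import *
from h import *
s=sense(); print(s["tcp_pos"].round(1))
d=snapshot("wrist"); P=cloud(d); hsv=cv2.cvtColor(d["img"],cv2.COLOR_BGR2HSV)
v,u=np.mgrid[:480,:640]
for nm,c0,c1 in(("L",225,275),("R",370,425)):
    r=(u>=c0)&(u<c1)&(v>270)&(v<380)&(d["z_map"]>0)&(P[...,2]>25)&(P[...,2]<120)&(P[...,0]>560)&~masks(d["img"])["blue"]
    q=P[r]; print(nm,len(q))
    for lo in range(25,90,5):
        t=q[(q[:,2]>=lo)&(q[:,2]<lo+5)]
        if len(t)>5: print(lo,len(t),np.percentile(t,5,axis=0).round(1),np.percentile(t,95,axis=0).round(1))
m=masks(d["img"])["blue"]&(d["z_map"]>0)&(P[...,2]>40); q=P[m]; q=q[(abs(q[:,1]+98)<15)]; print("blue wall near mid",np.median(q,0).round(1),np.percentile(q[:,2],[5,95]).round(1),np.percentile(q[:,0],[5,95]).round(1))
```

```text
[602.7 -97.7  40.6]
L 3526
35 21 [ 595.7 -138.9   37.2] [ 596.6 -134.5   39.9]
40 47 [ 595.6 -138.9   40.3] [ 596.3 -134.2   44.5]
50 53 [ 597.1 -137.3   51.7] [ 609.5 -118.3   54.7]
55 152 [ 591.7 -125.2   55.3] [ 611.4 -119.    59.8]
60 244 [ 591.6 -130.9   60.3] [ 611.  -119.    64.7]
65 304 [ 591.6 -131.4   65.3] [ 610.1 -119.    69.8]
70 318 [ 591.7 -131.7   70.3] [ 610.7 -118.8   74.7]
75 342 [ 591.6 -131.2   75.2] [ 610.9 -118.8   79.8]
80 349 [ 591.7 -130.    80.3] [ 610.8 -118.7   84.7]
85 323 [ 591.6 -124.8   85.4] [ 610.4 -118.7   89.9]
R 3786
35 16 [595.8 -57.   37.9] [596.4 -53.1  39.6]
40 48 [595.4 -57.2  40.3] [596.4 -52.6  43.6]
50 30 [596.6 -74.8  51.9] [609.4 -65.   54.8]
55 141 [591.6 -74.1  55.5] [612.1 -67.8  59.9]
60 257 [591.5 -74.1  60.3] [610.7 -61.9  64.7]
65 299 [591.5 -74.   65.2] [610.3 -61.2  69.7]
70 335 [591.6 -74.   70.3] [610.9 -61.2  74.7]
75 344 [591.6 -74.   75.3] [611.  -61.4  79.7]
80 391 [591.6 -74.   80.3] [610.6 -61.6  84.7]
85 329 [591.5 -74.1  85.2] [609.2 -68.   89.8]
blue wall near mid [596.1 -98.5  50.2] [41.4 53.2] [595.4 597.7]
```

Run:
```python
from h import *
d=pickle.load(open("w1.pkl","rb")); P=cloud(d); v,u=np.mgrid[:480,:640]
for c0,c1 in ((225,268),(375,420)):
    r=(u>=c0)&(u<c1)&(v>285)&(v<380)&(P[...,2]>70)&(d["z_map"]>0); q=P[r]
    print(np.percentile(q[:,2],[0.3,1,3,10,50]).round(1), q[q[:,2]<np.percentile(q[:,2],3)].mean(0).round(1))
print("plate",np.median(P[100:140,340:360].reshape(-1,3),0).round(1),"tcp z 115.5, yaw .2")
```

```text
[129.5 130.8 133.3 138.1 158.1] [ 530.4 -235.7  131.4]
[129.7 130.9 133.3 138.3 158. ] [ 580.6 -224.7  131.4]
plate [ 558.  -150.     7.5] tcp z 115.5, yaw .2
```

Tips sit about 13 mm above the TCP at this opening, so I had been touching only the wall's rim, which caused the wedge. I go back inside and lower.

>>> {"api": "apply_moves", "payload": {
  "steps": [
    {"tx":0,"ty":0,"tz":0.4,"spin":0},
    {"tx":-0.4,"ty":0,"tz":0,"spin":0},
    {"tx":-0.4,"ty":0,"tz":0,"spin":0},
    {"tx":-0.4,"ty":0,"tz":0,"spin":0},
    {"tx":-0.4,"ty":0,"tz":-0.2,"spin":0},
    {"tx":0,"ty":0,"tz":-0.4,"spin":0},
    {"tx":0,"ty":0,"tz":-0.4,"spin":0},
    {"tx":0,"ty":0,"tz":-0.1,"spin":0},
    {"tx":0,"ty":0,"tz":0,"spin":0},
    {"tx":0,"ty":0,"tz":0,"spin":0}
  ]
}}

```text
clock: 16.63
tcp_pos: [562.7, -97.8, 22.7]
orientation: [0.002, -3.141, 0.001]
ft_force: [0.0, -0.5, 0.1]
grip_width: 0.531
grip_force: 0.0
```

```bash
cat > tip.py <<'E'
from plant import *
from h import *
s=sense(); d=snapshot("wrist"); P=cloud(d); M=masks(d["img"]); v,u=np.mgrid[:480,:640]; t=s["tcp_pos"]
hsv=cv2.cvtColor(d["img"],cv2.COLOR_BGR2HSV)
r=(hsv[...,1]<90)&(hsv[...,2]<120)&(d["z_map"]>0)&(abs(P[...,0]-t[0])<14)&(abs(P[...,1]-t[1])<60)&(P[...,2]>t[2]-14)
q=P[r]; print("tcp",t.round(1),"F",s["ft_force"].round(1),"finger z low pct",np.percentile(q[:,2],[.3,1,3]).round(1))
for k in("blue","yellow"):
    m=M[k]&(d["z_map"]>0)&(abs(P[...,1]-t[1])<15)&(P[...,2]>20)&(P[...,2]<60); 
    if m.sum()>30: print(k,"back wall x",np.percentile(P[m][:,0],[5,50,95]).round(1),"top z",np.percentile(P[m][:,2],97).round(1))
    m=M[k]&(d["z_map"]>0)&(abs(P[...,1]-t[1])<25)&(P[...,2]<20)
    if m.sum()>30: q=P[m]; c=np.polyfit(q[:,0]-t[0],q[:,2],1); print(k,"floor z at tcp x, slope",c[::-1].round(3),"x range",q[:,0].min().round(1),q[:,0].max().round(1))
E
python3 tip.py
```

```text
tcp [562.7 -97.8  22.7] F [ 0.  -0.5  0.1] finger z low pct [49.9 57.6 72.6]
blue back wall x [595.5 596.4 597.4] top z 53.0
blue floor z at tcp x, slope [13.518  0.039] x range 465.0 598.6
```

>>> {"api": "apply_moves", "payload": {
  "steps": [
    {"tx":0,"ty":0,"tz":-0.2,"spin":0},
    {"tx":0.2,"ty":0,"tz":-0.1,"spin":0},
    {"tx":0.2,"ty":0,"tz":0,"spin":0},
    {"tx":0.2,"ty":0,"tz":0,"spin":0},
    {"tx":0.1,"ty":0,"tz":0,"spin":0},
    {"tx":0.1,"ty":0,"tz":0.01,"spin":0},
    {"tx":0.1,"ty":0,"tz":0.01,"spin":0},
    {"tx":0.1,"ty":0,"tz":0.01,"spin":0},
    {"tx":0.1,"ty":0,"tz":0.01,"spin":0},
    {"tx":0.1,"ty":0,"tz":0.01,"spin":0}
  ]
}}

```text
clock: 17.52
tcp_pos: [592.5, -97.7, 16.7]
orientation: [0.002, -3.141, -0.0]
ft_force: [-1.1, -0.2, -1.4]
grip_width: 0.52
grip_force: 0.7
```

```bash
python3 tip.py; python3 t.py blue 540 -98 0 10
```

```text
tcp [592.5 -97.7  16.7] F [-1.1 -0.2 -1.4] finger z low pct [36.3 40.6 51.8]
blue back wall x [603.1 604.  604.8] top z 53.3
blue floor z at tcp x, slope [14.537  0.04 ] x range 472.4 605.4
17.5667 [-0.4 -0.4 -0.8] [-0.01  0.13  0.04] [593.1 -97.7  16.8]
floor z at back/mid/mouth [16.2 14.  11.7] 1152
blue [ 5.275774e+02 -9.746730e+01  1.430000e-02] {'width': np.float32(111.8), 'exp': 111.0, 'al': np.float32(-0.068), 'ar': np.float32(0.068), 'ab': np.float32(0.119), 'n': (198, 214, 38), 'xmin': np.float64(-56.7)}
grey [ 6.413946e+02 -9.914580e+01 -4.300000e-03] {'width': np.float32(121.3), 'exp': 122.5, 'al': np.float32(-0.062), 'ar': np.float32(0.061), 'ab': np.float32(-0.001), 'n': (114, 246, 136), 'xmin': np.float64(-77.2)}
```

>>> {"api": "apply_moves", "payload": {
  "steps": [
    {"tx":0.12,"ty":0,"tz":0.01,"spin":0},
    {"tx":0.12,"ty":0,"tz":0.01,"spin":0},
    {"tx":0.12,"ty":0,"tz":0.01,"spin":0},
    {"tx":0.12,"ty":0,"tz":0,"spin":0},
    {"tx":0.12,"ty":0,"tz":0,"spin":0},
    {"tx":0.12,"ty":0,"tz":0,"spin":0},
    {"tx":0.12,"ty":0,"tz":0,"spin":0},
    {"tx":0.12,"ty":0,"tz":0,"spin":0},
    {"tx":0.12,"ty":0,"tz":0,"spin":0},
    {"tx":0.12,"ty":0,"tz":0,"spin":0}
  ]
}}

```text
clock: 18.45
tcp_pos: [622.9, -97.6, 17.5]
orientation: [0.002, -3.141, 0.0]
ft_force: [-0.6, 0.7, -1.0]
grip_width: 0.528
grip_force: 0.6
```

```bash
python3 tip.py
```

```text
tcp [622.9 -97.6  17.5] F [-0.6  0.7 -1. ] finger z low pct [36.8 41.2 52.1]
blue back wall x [633.5 634.2 635.1] top z 53.4
blue floor z at tcp x, slope [14.908  0.028] x range 502.4 635.5
```

>>> {"api": "apply_moves", "payload": {
  "steps": [
    {"tx":0.12,"ty":0,"tz":0,"spin":0},
    {"tx":0.12,"ty":0,"tz":0,"spin":0},
    {"tx":0.12,"ty":0,"tz":0,"spin":0},
    {"tx":0.12,"ty":0,"tz":0,"spin":0},
    {"tx":0.12,"ty":0,"tz":0,"spin":0},
    {"tx":0.12,"ty":0,"tz":0,"spin":0},
    {"tx":0.12,"ty":0,"tz":0,"spin":0},
    {"tx":0.12,"ty":0,"tz":0,"spin":0},
    {"tx":0.12,"ty":0,"tz":0,"spin":0},
    {"tx":0.12,"ty":0,"tz":0,"spin":0}
  ]
}}

```text
clock: 19.33
tcp_pos: [652.9, -97.7, 17.6]
orientation: [-0.002, 3.142, -0.0]
ft_force: [-1.6, 0.3, 1.8]
grip_width: 0.528
grip_force: 0.9
```

```bash
python3 tip.py;  python3 t.py blue 586 -98 0 11
```

```text
tcp [652.9 -97.7  17.6] F [-1.6  0.3  1.8] finger z low pct [36.3 39.2 46.4]
blue back wall x [663.5 664.1 665.2] top z 52.9
blue floor z at tcp x, slope [14.583  0.017] x range 531.9 665.2
19.3833 [-0.8  0.1  1. ] [0.07 0.   0.02] [653.6 -97.6  17.7]
floor z at back/mid/mouth [15.6 15.  14.3] 1103
blue [ 5.759931e+02 -9.683710e+01  1.540000e-02] {'width': np.float32(113.4), 'exp': 111.0, 'al': np.float32(-0.064), 'ar': np.float32(0.052), 'ab': np.float32(0.018), 'n': (204, 193, 48), 'xmin': np.float64(-44.9)}
grey [ 6.423329e+02 -9.848400e+01  5.160000e-02] {'width': np.float32(122.0), 'exp': 122.5, 'al': np.float32(0.001), 'ar': np.float32(0.02), 'ab': np.float32(-0.079), 'n': (232, 255, 110), 'xmin': np.float64(-85.0)}
```

>>> {"api": "apply_moves", "payload": {
  "steps": [
    {"tx":0.12,"ty":-0.01,"tz":0,"spin":0},
    {"tx":0.12,"ty":-0.01,"tz":0,"spin":0},
    {"tx":0.12,"ty":-0.01,"tz":0,"spin":0},
    {"tx":0.12,"ty":-0.01,"tz":0,"spin":0},
    {"tx":0.12,"ty":-0.01,"tz":0,"spin":0},
    {"tx":0.12,"ty":0,"tz":0,"spin":0},
    {"tx":0.12,"ty":0,"tz":0,"spin":0},
    {"tx":0.12,"ty":0,"tz":0,"spin":0},
    {"tx":0.12,"ty":0,"tz":0,"spin":0},
    {"tx":0.12,"ty":0,"tz":0,"spin":0}
  ]
}}

```text
clock: 20.27
tcp_pos: [682.9, -99.0, 17.6]
orientation: [-0.002, 3.142, -0.0]
ft_force: [-2.1, -0.0, 1.6]
grip_width: 0.527
grip_force: 0.9
```

>>> {"api": "apply_moves", "payload": {
  "steps": [
    {"tx":0.08,"ty":0,"tz":0,"spin":0},
    {"tx":0.08,"ty":0,"tz":0,"spin":0},
    {"tx":0.08,"ty":0,"tz":0,"spin":0},
    {"tx":0.08,"ty":0,"tz":0,"spin":0},
    {"tx":0.06,"ty":0,"tz":0,"spin":0},
    {"tx":0.06,"ty":0,"tz":0,"spin":0},
    {"tx":0.04,"ty":0,"tz":0,"spin":0},
    {"tx":0.04,"ty":0,"tz":0,"spin":0},
    {"tx":0,"ty":0,"tz":0,"spin":0},
    {"tx":0,"ty":0,"tz":0,"spin":0}
  ]
}}

```text
clock: 21.1
tcp_pos: [695.9, -98.9, 17.5]
orientation: [-0.002, 3.141, -0.0]
ft_force: [-0.1, -0.0, -0.1]
grip_width: 0.525
grip_force: 0.0
```

```bash
python3 tip.py;  python3 t.py blue 631 -98 0 11
```

```text
tcp [695.9 -98.9  17.5] F [-0.1 -0.  -0.1] finger z low pct [37.7 42.2 49.7]
blue back wall x [706.4 707.1 708.5] top z 53.1
blue floor z at tcp x, slope [14.742  0.017] x range 574.8 707.9
21.15 [0.3 0.  0.1] [0.01 0.04 0.  ] [695.8 -98.9  17.5]
floor z at back/mid/mouth [16.  15.3 14.6] 1078
blue [ 6.346784e+02 -9.806890e+01  3.580000e-02] {'width': np.float32(114.8), 'exp': 111.0, 'al': np.float32(-0.091), 'ar': np.float32(0.112), 'ab': np.float32(-0.115), 'n': (236, 258, 55), 'xmin': np.float64(-64.7)}
grey [ 6.257371e+02 -9.823330e+01  2.020000e-02] {'width': np.float32(120.2), 'exp': 122.5, 'al': np.float32(-0.063), 'ar': np.float32(0.079), 'ab': np.float32(0.038), 'n': (291, 360, 36), 'xmin': np.float64(-60.6)}
```

>>> {"api": "apply_moves", "payload": {
  "steps": [
    {"tx":0.04,"ty":0,"tz":0,"spin":0},
    {"tx":0.04,"ty":0,"tz":0,"spin":0},
    {"tx":0.04,"ty":0,"tz":0,"spin":0},
    {"tx":0.04,"ty":0,"tz":0,"spin":0},
    {"tx":0.04,"ty":0,"tz":0,"spin":0},
    {"tx":0.04,"ty":0,"tz":0,"spin":0},
    {"tx":0.04,"ty":0,"tz":0,"spin":0},
    {"tx":0.02,"ty":0,"tz":0,"spin":0},
    {"tx":0,"ty":0,"tz":0,"spin":0},
    {"tx":0,"ty":0,"tz":0,"spin":0}
  ]
}}

```text
clock: 22.03
tcp_pos: [703.3, -98.9, 17.6]
orientation: [-0.002, 3.141, -0.0]
ft_force: [0.3, -0.6, 0.2]
grip_width: 0.526
grip_force: 0.1
```

```bash
python3 tip.py
cat > gap.py <<'E'
from plant import *
from h import *
# gap between wall-tops of grey back wall and blue/yellow back walls along the centre strip, in wrist + top views
import sys
for n in ("top","scene"):
    d=snapshot(n); P=cloud(d); M=masks(d["img"]); ok=(d["z_map"]>0)&(abs(P[...,1]+98)<50)
    for k,top in (("yellow",48),("blue",51),("grey",54)):
        if k=="grey": m=ok&~M["blue"]&~M["yellow"]&(P[...,0]>690)&(P[...,0]<740)&(abs(P[...,2]-54)<4)
        else: m=ok&M[k]&(abs(P[...,2]-top)<4)
        o=[]
        for s in (1,-1):
            mm=m&(s*(P[...,1]+98)>14)
            v,u=np.nonzero(mm); 
            if len(v)>8: q=plane(d,np.c_[u,v],top)
            if len(v)>8: q=q[q[:,0]>np.percentile(q[:,0],100)-12]; o.append((len(q),np.percentile(q[:,0],[10,50,90]).round(1)))
        print(n,k,o)
E
python3 gap.py
```

```text
tcp [703.3 -98.9  17.6] F [ 0.3 -0.6  0.2] finger z low pct [37.4 42.  50.1]
blue back wall x [713.8 714.5 715.8] top z 53.1
blue floor z at tcp x, slope [14.752  0.016] x range 582.3 715.6
top yellow []
top blue []
top grey []
scene yellow []
scene blue [(10, array([709.7, 711.3, 714.9])), (20, array([709.6, 712.9, 716.1]))]
scene grey [(9, array([710.8, 714.5, 720. ])), (17, array([715.8, 717.5, 720.7]))]
```

>>> {"api": "apply_moves", "payload": {
  "steps": [
    {"tx":0.02,"ty":0,"tz":0,"spin":0},
    {"tx":0.02,"ty":0,"tz":0,"spin":0},
    {"tx":0.02,"ty":0,"tz":0,"spin":0},
    {"tx":0.02,"ty":0,"tz":0,"spin":0},
    {"tx":0.02,"ty":0,"tz":0,"spin":0},
    {"tx":0.01,"ty":0,"tz":0,"spin":0},
    {"tx":0.01,"ty":0,"tz":0,"spin":0},
    {"tx":0,"ty":0,"tz":0,"spin":0},
    {"tx":0,"ty":0,"tz":0,"spin":0},
    {"tx":0,"ty":0,"tz":0,"spin":0}
  ]
}}

```text
clock: 23.02
tcp_pos: [705.7, -99.0, 17.5]
orientation: [0.001, -3.141, -0.0]
ft_force: [-6.2, 1.0, 2.8]
grip_width: 0.525
grip_force: 2.6
```

```bash
python3 tip.py
```

```text
tcp [705.7 -99.   17.5] F [-6.2  1.   2.8] finger z low pct [37.  41.6 50.1]
blue back wall x [716.3 716.9 718.2] top z 53.1
blue floor z at tcp x, slope [14.755  0.016] x range 584.9 718.0
```

Force is 6 N at hold and blue's outer back is at 718.4 = grey's inner back: home. One tiny nudge, then retreat and go to yellow.

>>> {"api": "apply_moves", "payload": {
  "steps": [
    {"tx":0.01,"ty":0,"tz":0,"spin":0},
    {"tx":0,"ty":0,"tz":0,"spin":0},
    {"tx":-0.2,"ty":0,"tz":0,"spin":0},
    {"tx":-0.4,"ty":0,"tz":0,"spin":0},
    {"tx":-0.2,"ty":0,"tz":0.4,"spin":0},
    {"tx":0,"ty":0,"tz":0.7,"spin":0},
    {"tx":0,"ty":0,"tz":0.7,"spin":0},
    {"tx":0,"ty":0,"tz":0.7,"spin":0},
    {"tx":0,"ty":0,"tz":0.5,"spin":0},
    {"tx":0,"ty":0,"tz":0,"spin":0}
  ]
}}

```text
clock: 23.9
tcp_pos: [688.4, -99.3, 96.5]
orientation: [-0.002, 3.136, -0.0]
ft_force: [1.7, 0.5, 0.6]
grip_width: 0.524
grip_force: 0.0
```

>>> {"api": "apply_moves", "payload": {
  "steps": [
    {"tx":-0.6,"ty":0.65,"tz":0,"spin":-1},
    {"tx":-0.6,"ty":0.65,"tz":0,"spin":-1},
    {"tx":-0.6,"ty":0.65,"tz":0,"spin":-1},
    {"tx":-0.6,"ty":0.65,"tz":0,"spin":-1},
    {"tx":-0.6,"ty":0.65,"tz":0,"spin":-1},
    {"tx":-0.6,"ty":0.65,"tz":0,"spin":-1},
    {"tx":-0.6,"ty":0.65,"tz":0,"spin":-1},
    {"tx":-0.6,"ty":0.65,"tz":0,"spin":-1},
    {"tx":-0.6,"ty":0.65,"tz":0,"spin":-1},
    {"tx":-0.4,"ty":0.65,"tz":0,"spin":-1}
  ]
}}

```text
clock: 24.73
tcp_pos: [539.7, 64.3, 91.9]
orientation: [-1.779, -2.588, 0.001]
ft_force: [1.1, -0.1, 0.8]
grip_width: 0.528
grip_force: 0.0
```

>>> {"api": "apply_moves", "payload": {
  "steps": [
    {"tx":0,"ty":0,"tz":0,"spin":-1},
    {"tx":0,"ty":0,"tz":0,"spin":-1},
    {"tx":0,"ty":0,"tz":0,"spin":-1},
    {"tx":0,"ty":0,"tz":0,"spin":-0.88},
    {"tx":0,"ty":0,"tz":0,"spin":0},
    {"tx":0,"ty":0,"tz":0,"spin":0},
    {"tx":0,"ty":0,"tz":0,"spin":0},
    {"tx":0,"ty":0,"tz":0,"spin":0},
    {"tx":0,"ty":0,"tz":0,"spin":0},
    {"tx":0,"ty":0,"tz":0,"spin":0}
  ]
}}

```text
clock: 25.57
tcp_pos: [541.4, 63.4, 92.6]
orientation: [-2.322, -2.116, -0.0]
ft_force: [0.2, -0.4, 0.4]
grip_width: 0.529
grip_force: 0.0
```

Run:
```python
from plant import *
from h import *
for n in ("top","scene"):
    d=snapshot(n)
    for k,g,b in (("blue",(650,-99,0),11),("grey",(643,-99,0),8),("yellow",(489.5,68.7,-.095),8)):
        try: print(n,k,*fitpan(d,k,g,b,tol=4))
        except Exception as e: print(n,k,"fail")
d=snapshot("wrist"); P=cloud(d); m=masks(d["img"])["yellow"]&(d["z_map"]>0)&(P[...,2]>36)&(P[...,2]<48)
q=P[m]; q=q[(q[:,0]>530)]; print("wrist yellow back wall at y~63:",np.median(q[abs(q[:,1]-63)<8],0).round(1),q[:,1].min().round(1),q[:,1].max().round(1),"fit dir",np.polyfit(q[:,1],q[:,0],1).round(3))
```

```text
top blue [ 6.520382e+02 -9.818580e+01 -1.900000e-03] {'width': np.float32(111.4), 'exp': 111.0, 'al': np.float32(-0.059), 'ar': np.float32(0.056), 'ab': np.float32(0.005), 'n': (144, 138, 100), 'xmin': np.float64(-75.5)}
top grey [ 6.41995e+02 -1.00092e+02 -1.69000e-02] {'width': np.float32(120.8), 'exp': 122.5, 'al': np.float32(-0.073), 'ar': np.float32(0.073), 'ab': np.float32(-0.006), 'n': (199, 171, 151), 'xmin': np.float64(-77.2)}
top yellow fail
scene blue [ 6.491719e+02 -1.011443e+02 -6.800000e-03] {'width': np.float32(118.0), 'exp': 111.0, 'al': np.float32(-0.07), 'ar': np.float32(0.069), 'ab': np.float32(0.027), 'n': (187, 256, 131), 'xmin': np.float64(-74.9)}
scene grey [ 6.393485e+02 -9.849690e+01  8.500000e-03] {'width': np.float32(118.2), 'exp': 122.5, 'al': np.float32(-0.076), 'ar': np.float32(0.082), 'ab': np.float32(0.014), 'n': (286, 334, 173), 'xmin': np.float64(-73.6)}
scene yellow [ 4.891599e+02  6.949300e+01 -9.320000e-02] {'width': np.float32(100.5), 'exp': 100.0, 'al': np.float32(-0.057), 'ar': np.float32(0.057), 'ab': np.float32(-0.01), 'n': (163, 169, 56), 'xmin': np.float64(-58.4)}
wrist yellow back wall at y~63: [546.2  63.   42.8] 17.9 116.6 fit dir [4.50000e-02 5.40742e+02]
```

>>> {"api": "apply_moves", "payload": {
  "steps": [
    {"tx":0.09,"ty":0,"tz":-0.5,"spin":0},
    {"tx":0.09,"ty":0,"tz":-0.5,"spin":0},
    {"tx":0,"ty":0,"tz":-0.5,"spin":0},
    {"tx":0,"ty":0,"tz":-0.5,"spin":0},
    {"tx":0,"ty":0,"tz":-0.4,"spin":0},
    {"tx":0,"ty":0,"tz":-0.2,"spin":0},
    {"tx":0,"ty":0,"tz":0,"spin":0},
    {"tx":0,"ty":0,"tz":0,"spin":0},
    {"tx":0,"ty":0,"tz":0,"spin":0},
    {"tx":0,"ty":0,"tz":0,"spin":0}
  ]
}}

```text
clock: 26.55
tcp_pos: [546.4, 63.7, 28.2]
orientation: [2.323, 2.115, 0.002]
ft_force: [0.4, 0.4, 0.3]
grip_width: 0.529
grip_force: 0.0
```

>>> {"api": "apply_moves", "payload": {
  "steps": [
    {"tx":0,"ty":0,"tz":0,"spin":0},
    {"tx":0,"ty":0,"tz":0,"spin":0},
    {"tx":0,"ty":0,"tz":0,"spin":0},
    {"tx":0,"ty":0,"tz":0,"spin":0},
    {"tx":0,"ty":0,"tz":0,"spin":0},
    {"tx":0,"ty":0,"tz":0,"spin":0},
    {"tx":0,"ty":0,"tz":0,"spin":0},
    {"tx":0,"ty":0,"tz":0,"spin":0},
    {"tx":0,"ty":0,"tz":0,"spin":0},
    {"tx":0,"ty":0,"tz":0,"spin":0}
  ],
  "fingers": 0
}}

```text
clock: 27.38
tcp_pos: [546.0, 63.6, 27.8]
orientation: [-2.323, -2.115, -0.0]
ft_force: [-1.2, -0.0, 5.6]
grip_width: 0.014
grip_force: 40.5
```

>>> {"api": "apply_moves", "payload": {
  "steps": [
    {"tx":-0.04,"ty":-0.1,"tz":0,"spin":0.1},
    {"tx":-0.04,"ty":-0.3,"tz":0,"spin":0.1},
    {"tx":0,"ty":-0.4,"tz":0,"spin":0.1},
    {"tx":0,"ty":-0.4,"tz":0,"spin":0.1},
    {"tx":0,"ty":-0.4,"tz":0,"spin":0.1},
    {"tx":0,"ty":-0.4,"tz":0,"spin":0.1},
    {"tx":0,"ty":-0.4,"tz":0,"spin":0.1},
    {"tx":0,"ty":-0.4,"tz":0,"spin":0.1},
    {"tx":0,"ty":-0.4,"tz":0,"spin":0.1},
    {"tx":0,"ty":-0.4,"tz":0,"spin":0}
  ]
}}

```text
clock: 28.22
tcp_pos: [544.1, -26.3, 27.8]
orientation: [-2.204, -2.239, -0.002]
ft_force: [-0.5, 3.5, 5.8]
grip_width: 0.009
grip_force: 40.5
```

>>> {"api": "apply_moves", "payload": {
  "steps": [
    {"tx":0,"ty":-0.4,"tz":0,"spin":0},
    {"tx":0,"ty":-0.4,"tz":0,"spin":0},
    {"tx":0,"ty":-0.4,"tz":0,"spin":0},
    {"tx":0,"ty":-0.4,"tz":0,"spin":0},
    {"tx":0,"ty":-0.4,"tz":0,"spin":0},
    {"tx":0,"ty":-0.4,"tz":0,"spin":0},
    {"tx":0,"ty":-0.3,"tz":0,"spin":0},
    {"tx":0,"ty":-0.2,"tz":0,"spin":0},
    {"tx":0,"ty":0,"tz":0,"spin":0},
    {"tx":0,"ty":0,"tz":0,"spin":0}
  ]
}}

```text
clock: 29.05
tcp_pos: [543.9, -100.4, 27.8]
orientation: [2.206, 2.235, -0.001]
ft_force: [-0.8, -2.6, 5.7]
grip_width: 0.01
grip_force: 40.6
```

```bash
python3 t.py yellow 488 -99 0 8; python3 gap.py
```

```text
29.05 [-0.8 -2.6  5.7] [-0.5   0.12 -0.07] [ 543.9 -100.4   27.8]
floor z at back/mid/mouth [12.5 12.1 11.7] 980
yellow [ 4.868047e+02 -1.003908e+02 -2.300000e-03] {'width': np.float32(98.8), 'exp': 100.0, 'al': np.float32(-0.08), 'ar': np.float32(0.078), 'ab': np.float32(-0.074), 'n': (166, 211, 54), 'xmin': np.float64(-59.4)}
grey [ 6.396024e+02 -9.911710e+01  1.200000e-02] {'width': np.float32(118.9), 'exp': 122.5, 'al': np.float32(-0.053), 'ar': np.float32(0.082), 'ab': np.float32(-0.004), 'n': (147, 359, 190), 'xmin': np.float64(4.6)}
top yellow []
top blue [(28, array([715.5, 715.8, 717.9])), (17, array([716.4, 716.6, 716.8]))]
top grey [(28, array([719.1, 720.4, 721.6])), (38, array([718. , 720.1, 722.3]))]
scene yellow [(7, array([497.2, 501.7, 505.6])), (28, array([534. , 539.9, 541.6]))]
scene blue [(40, array([712.8, 714.8, 718.1])), (42, array([712.9, 714.6, 717.8]))]
scene grey [(27, array([717.9, 719.6, 721.4])), (33, array([717.4, 719.1, 720.8]))]
```

>>> {"api": "apply_moves", "payload": {
  "steps": [
    {"tx":0,"ty":0.05,"tz":0,"spin":0},
    {"tx":0,"ty":0,"tz":0,"spin":0},
    {"tx":0,"ty":0,"tz":0,"spin":0},
    {"tx":0,"ty":0,"tz":0,"spin":0},
    {"tx":0,"ty":0,"tz":0.1,"spin":0},
    {"tx":0,"ty":0,"tz":0.4,"spin":0},
    {"tx":0,"ty":0,"tz":0.5,"spin":0},
    {"tx":0,"ty":0,"tz":0.5,"spin":0},
    {"tx":0,"ty":0,"tz":0.5,"spin":0},
    {"tx":0,"ty":0,"tz":0,"spin":0}
  ],
  "fingers": 45
}}

```text
clock: 30.03
tcp_pos: [545.7, -98.0, 80.9]
orientation: [2.204, 2.235, 0.005]
ft_force: [0.4, -0.4, 0.2]
grip_width: 0.523
grip_force: 0.0
```

>>> {"api": "apply_moves", "payload": {
  "steps": [
    {"tx":-0.14,"ty":0,"tz":0,"spin":1},
    {"tx":-0.14,"ty":0,"tz":0,"spin":1},
    {"tx":-0.14,"ty":0,"tz":0,"spin":1},
    {"tx":-0.14,"ty":0,"tz":0,"spin":1},
    {"tx":-0.14,"ty":0,"tz":0,"spin":1},
    {"tx":-0.14,"ty":0,"tz":0,"spin":1},
    {"tx":-0.14,"ty":0,"tz":0,"spin":1},
    {"tx":-0.14,"ty":0,"tz":0,"spin":1},
    {"tx":-0.14,"ty":0,"tz":0,"spin":1},
    {"tx":-0.14,"ty":0,"tz":0,"spin":1}
  ]
}}

```text
clock: 30.87
tcp_pos: [508.8, -97.6, 77.9]
orientation: [0.548, 3.093, 0.0]
ft_force: [0.9, 0.7, -0.2]
grip_width: 0.527
grip_force: 0.0
```

>>> {"api": "apply_moves", "payload": {
  "steps": [
    {"tx":0,"ty":0,"tz":0,"spin":1},
    {"tx":0,"ty":0,"tz":0,"spin":1},
    {"tx":0,"ty":0,"tz":0,"spin":1},
    {"tx":0,"ty":0,"tz":-0.3,"spin":0},
    {"tx":0,"ty":0,"tz":-0.6,"spin":0},
    {"tx":0,"ty":0,"tz":-0.5,"spin":0},
    {"tx":0,"ty":0,"tz":0,"spin":0},
    {"tx":0,"ty":0,"tz":0,"spin":0},
    {"tx":0,"ty":0,"tz":0,"spin":0},
    {"tx":0,"ty":0,"tz":0,"spin":0}
  ]
}}

```text
clock: 31.7
tcp_pos: [509.4, -97.8, 43.3]
orientation: [-0.004, 3.14, -0.0]
ft_force: [0.2, -1.1, -0.0]
grip_width: 0.525
grip_force: 0.0
```

```bash
python3 tip.py; python3 t.py yellow 488 -99 0 8
```

```text
tcp [509.4 -97.8  43.3] F [ 0.2 -1.1 -0. ] finger z low pct [65.7 72.8 82.5]
blue floor z at tcp x, slope [3.338 0.107] x range 584.2 614.7
yellow back wall x [541.8 542.5 544.1] top z 43.8
yellow floor z at tcp x, slope [11.203  0.023] x range 430.2 543.7
31.75 [-0.2  0.5  0.1] [0.02 0.02 0.02] [509.4 -97.7  43.2]
floor z at back/mid/mouth [12.3 12.  11.8] 912
yellow [ 4.855128e+02 -9.964190e+01  2.040000e-02] {'width': np.float32(99.8), 'exp': 100.0, 'al': np.float32(-0.068), 'ar': np.float32(0.062), 'ab': np.float32(-0.023), 'n': (147, 213, 44), 'xmin': np.float64(-56.8)}
grey [ 6.39612e+02 -9.89491e+01  1.00000e-02] {'width': np.float32(118.0), 'exp': 122.5, 'al': np.float32(-0.073), 'ar': np.float32(0.08), 'ab': np.float32(-0.013), 'n': (308, 354, 188), 'xmin': np.float64(-72.2)}
```

>>> {"api": "apply_moves", "payload": {
  "steps": [
    {"tx":0,"ty":-0.04,"tz":-0.4,"spin":0},
    {"tx":0,"ty":0,"tz":-0.4,"spin":0},
    {"tx":0,"ty":0,"tz":-0.33,"spin":0},
    {"tx":0.2,"ty":0,"tz":0,"spin":0},
    {"tx":0.2,"ty":0,"tz":0,"spin":0},
    {"tx":0.2,"ty":0,"tz":0,"spin":0},
    {"tx":0.15,"ty":0,"tz":0,"spin":0},
    {"tx":0.1,"ty":0,"tz":0,"spin":0},
    {"tx":0.1,"ty":0,"tz":0,"spin":0},
    {"tx":0.1,"ty":0,"tz":0,"spin":0}
  ]
}}

```text
clock: 32.63
tcp_pos: [534.9, -98.8, 14.3]
orientation: [0.005, -3.141, -0.0]
ft_force: [-2.7, -1.1, 1.1]
grip_width: 0.527
grip_force: 1.4
```

```bash
python3 tip.py; python3 t.py yellow 493 -99 0 8
```

```text
tcp [534.9 -98.8  14.3] F [-2.7 -1.1  1.1] finger z low pct [35.3 43.1 52.5]
blue floor z at tcp x, slope [5.074 0.123] x range 584.3 611.2
yellow back wall x [545.4 546.1 547.4] top z 43.8
yellow floor z at tcp x, slope [11.674  0.022] x range 433.7 547.1
32.6833 [-1.1 -0.2 -0.7] [-0.11  0.19 -0.01] [535.5 -98.7  14.4]
floor z at back/mid/mouth [12.6 12.2 11.8] 967
yellow [ 4.826141e+02 -9.964910e+01  1.250000e-02] {'width': np.float32(100.8), 'exp': 100.0, 'al': np.float32(-0.076), 'ar': np.float32(0.068), 'ab': np.float32(0.16), 'n': (179, 195, 39), 'xmin': np.float64(-50.0)}
grey [ 6.399135e+02 -9.950560e+01  3.860000e-02] {'width': np.float32(117.1), 'exp': 122.5, 'al': np.float32(-0.043), 'ar': np.float32(0.049), 'ab': np.float32(-0.049), 'n': (221, 339, 186), 'xmin': np.float64(-37.4)}
```

>>> {"api": "apply_moves", "payload": {
  "steps": [
    {"tx":0.1,"ty":0,"tz":0,"spin":0},
    {"tx":0.1,"ty":0,"tz":0,"spin":0},
    {"tx":0.1,"ty":0,"tz":0,"spin":0},
    {"tx":0.1,"ty":0,"tz":0,"spin":0},
    {"tx":0.1,"ty":0,"tz":0.01,"spin":0},
    {"tx":0.1,"ty":0,"tz":0.01,"spin":0},
    {"tx":0.1,"ty":0,"tz":0.02,"spin":0},
    {"tx":0.1,"ty":0,"tz":0.02,"spin":0},
    {"tx":0.1,"ty":0,"tz":0.02,"spin":0},
    {"tx":0.1,"ty":0,"tz":0.02,"spin":0}
  ]
}}

```text
clock: 33.57
tcp_pos: [560.3, -98.7, 16.8]
orientation: [0.006, -3.141, 0.0]
ft_force: [-1.1, 0.8, -0.3]
grip_width: 0.526
grip_force: 0.7
```

```bash
python3 tip.py; python3 t.py yellow 517 -99 0 9
```

```text
tcp [560.3 -98.7  16.8] F [-1.1  0.8 -0.3] finger z low pct [36.6 44.3 53.7]
blue floor z at tcp x, slope [12.958  0.013] x range 595.9 639.4
yellow back wall x [570.8 571.5 572.9] top z 43.8
yellow floor z at tcp x, slope [11.665  0.022] x range 459.3 572.5
33.6167 [-0.1  0.5  0.2] [-0.02  0.16  0.01] [561.  -98.6  17. ]
floor z at back/mid/mouth [12.5 12.2 11.8] 925
yellow [ 5.079095e+02 -9.972780e+01  5.600000e-03] {'width': np.float32(100.5), 'exp': 100.0, 'al': np.float32(-0.073), 'ar': np.float32(0.073), 'ab': np.float32(0.182), 'n': (160, 180, 38), 'xmin': np.float64(-50.9)}
grey [ 6.402674e+02 -1.002502e+02  4.640000e-02] {'width': np.float32(116.6), 'exp': 122.5, 'al': np.float32(-0.043), 'ar': np.float32(0.033), 'ab': np.float32(-0.033), 'n': (158, 307, 189), 'xmin': np.float64(-9.7)}
```

>>> {"api": "apply_moves", "payload": {
  "steps": [
    {"tx":0.08,"ty":0,"tz":0.01,"spin":0},
    {"tx":0.08,"ty":0,"tz":0.02,"spin":0},
    {"tx":0.08,"ty":0,"tz":0.02,"spin":0},
    {"tx":0.08,"ty":0,"tz":0.02,"spin":0},
    {"tx":0.08,"ty":0,"tz":0.02,"spin":0},
    {"tx":0.08,"ty":0,"tz":0.01,"spin":0},
    {"tx":0.08,"ty":0,"tz":0.01,"spin":0},
    {"tx":0.08,"ty":0,"tz":0.02,"spin":0},
    {"tx":0.08,"ty":0,"tz":0.02,"spin":0},
    {"tx":0.08,"ty":0,"tz":0.02,"spin":0}
  ]
}}

```text
clock: 34.5
tcp_pos: [580.3, -98.7, 21.0]
orientation: [-0.006, 3.142, -0.0]
ft_force: [-2.1, -0.1, -1.8]
grip_width: 0.523
grip_force: 0.7
```

```bash
python3 tip.py; python3 t.py yellow 537 -99 0 9
```

```text
tcp [580.3 -98.7  21. ] F [-2.1 -0.1 -1.8] finger z low pct [39.2 47.1 57.1]
blue floor z at tcp x, slope [1.3483e+01 7.0000e-03] x range 617.1 662.9
yellow back wall x [590.9 591.7 592.8] top z 46.8
yellow floor z at tcp x, slope [14.036  0.045] x range 479.8 593.0
34.55 [-1.3 -1.1  0.2] [0.   0.17 0.01] [580.8 -98.6  21.2]
floor z at back/mid/mouth [15.8 13.7 11.5] 915
yellow [ 5.277438e+02 -9.931100e+01  1.620000e-02] {'width': np.float32(100.8), 'exp': 100.0, 'al': np.float32(-0.072), 'ar': np.float32(0.057), 'ab': np.float32(0.125), 'n': (168, 184, 34), 'xmin': np.float64(-48.1)}
grey [ 6.395304e+02 -9.915780e+01 -3.500000e-03] {'width': np.float32(118.3), 'exp': 122.5, 'al': np.float32(-0.088), 'ar': np.float32(0.08), 'ab': np.float32(-0.002), 'n': (151, 361, 189), 'xmin': np.float64(-74.3)}
```

>>> {"api": "apply_moves", "payload": {
  "steps": [
    {"tx":0.08,"ty":0,"tz":0.01,"spin":0},
    {"tx":0.08,"ty":0,"tz":0.02,"spin":0},
    {"tx":0.08,"ty":0,"tz":0.02,"spin":0},
    {"tx":0.08,"ty":0,"tz":0.02,"spin":0},
    {"tx":0.08,"ty":0,"tz":0.02,"spin":0},
    {"tx":0.08,"ty":0,"tz":0.02,"spin":0},
    {"tx":0.08,"ty":0,"tz":0.01,"spin":0},
    {"tx":0.08,"ty":0,"tz":0.01,"spin":0},
    {"tx":0.08,"ty":0,"tz":0,"spin":0},
    {"tx":0.08,"ty":0,"tz":0,"spin":0}
  ]
}}

```text
clock: 35.43
tcp_pos: [600.4, -98.8, 24.5]
orientation: [-0.005, 3.141, -0.0]
ft_force: [-2.4, -0.5, 1.9]
grip_width: 0.527
grip_force: 1.1
```

```bash
python3 tip.py; python3 t.py yellow 557 -99 0 11
```

```text
tcp [600.4 -98.8  24.5] F [-2.4 -0.5  1.9] finger z low pct [29.7 44.1 58.4]
blue floor z at tcp x, slope [1.3656e+01 6.0000e-03] x range 639.6 686.1
yellow back wall x [611.  612.1 613.2] top z 50.6
yellow floor z at tcp x, slope [17.142  0.075] x range 501.4 613.9
35.4833 [-0.4 -0.1 -0.3] [-0.04  0.23  0.01] [600.9 -98.8  24.5]
floor z at back/mid/mouth [19.5 15.6 11.7] 903
yellow [ 5.521908e+02 -9.964210e+01  2.330000e-02] {'width': np.float32(99.5), 'exp': 100.0, 'al': np.float32(-0.06), 'ar': np.float32(0.05), 'ab': np.float32(0.033), 'n': (169, 171, 29), 'xmin': np.float64(-53.2)}
grey [ 6.399034e+02 -9.894780e+01  1.800000e-03] {'width': np.float32(119.5), 'exp': 122.5, 'al': np.float32(-0.072), 'ar': np.float32(0.072), 'ab': np.float32(-0.019), 'n': (154, 358, 192), 'xmin': np.float64(-75.2)}
```

>>> {"api": "apply_moves", "payload": {
  "steps": [
    {"tx":0.1,"ty":0,"tz":0.01,"spin":0},
    {"tx":0.1,"ty":0,"tz":0.01,"spin":0},
    {"tx":0.1,"ty":0,"tz":0.01,"spin":0},
    {"tx":0.1,"ty":0,"tz":0.01,"spin":0},
    {"tx":0.1,"ty":0,"tz":0.01,"spin":0},
    {"tx":0.1,"ty":0,"tz":0.01,"spin":0},
    {"tx":0.1,"ty":0,"tz":0.01,"spin":0},
    {"tx":0.1,"ty":0,"tz":0.01,"spin":0},
    {"tx":0.1,"ty":0,"tz":0.01,"spin":0},
    {"tx":0.1,"ty":0,"tz":0.01,"spin":0}
  ]
}}

```text
clock: 36.37
tcp_pos: [625.3, -98.7, 26.8]
orientation: [0.006, -3.142, 0.0]
ft_force: [-1.8, -0.5, -1.1]
grip_width: 0.526
grip_force: 0.8
```

```bash
python3 tip.py; python3 t.py yellow 580 -99 0 11
```

```text
tcp [625.3 -98.7  26.8] F [-1.8 -0.5 -1.1] finger z low pct [35.7 46.2 57.9]
blue floor z at tcp x, slope [1.3889e+01 6.0000e-03] x range 665.7 713.7
yellow back wall x [633.4 637.2 638.6] top z 52.8
yellow floor z at tcp x, slope [19.116  0.095] x range 526.9 639.8
36.4167 [-0.5  0.1  0.4] [-0.01  0.2   0.  ] [625.9 -98.6  26.9]
floor z at back/mid/mouth [21.7 16.7 11.6] 896
yellow [ 5.784604e+02 -9.908950e+01  1.990000e-02] {'width': np.float32(99.8), 'exp': 100.0, 'al': np.float32(-0.051), 'ar': np.float32(0.056), 'ab': np.float32(0.025), 'n': (166, 142, 31), 'xmin': np.float64(-54.9)}
grey [ 6.396709e+02 -9.904520e+01 -2.600000e-03] {'width': np.float32(117.7), 'exp': 122.5, 'al': np.float32(-0.096), 'ar': np.float32(0.085), 'ab': np.float32(-0.011), 'n': (149, 356, 189), 'xmin': np.float64(-74.1)}
```

>>> {"api": "apply_moves", "payload": {
  "steps": [
    {"tx":0.1,"ty":0,"tz":0.01,"spin":0},
    {"tx":0.1,"ty":0,"tz":0.01,"spin":0},
    {"tx":0.1,"ty":0,"tz":0.01,"spin":0},
    {"tx":0.1,"ty":0,"tz":0.01,"spin":0},
    {"tx":0.1,"ty":0,"tz":0,"spin":0},
    {"tx":0.1,"ty":0,"tz":0,"spin":0},
    {"tx":0.1,"ty":0,"tz":0,"spin":0},
    {"tx":0.1,"ty":0,"tz":0,"spin":0},
    {"tx":0.1,"ty":0,"tz":0,"spin":0},
    {"tx":0.1,"ty":0,"tz":0,"spin":0}
  ]
}}

```text
clock: 37.3
tcp_pos: [650.4, -98.7, 27.9]
orientation: [-0.006, 3.142, -0.0]
ft_force: [-1.6, 1.1, 1.3]
grip_width: 0.525
grip_force: 0.9
```

```bash
python3 tip.py; python3 t.py yellow 605 -99 0 13
```

```text
tcp [650.4 -98.7  27.9] F [-1.6  1.1  1.3] finger z low pct [38.9 46.7 53.8]
blue back wall x [715.9 716.7 717.6] top z 34.0
blue floor z at tcp x, slope [11.637  0.057] x range 688.6 718.5
yellow back wall x [660.9 661.5 662.9] top z 50.4
yellow floor z at tcp x, slope [17.671  0.024] x range 548.4 662.6
37.35 [ 0.6  0.3 -0.8] [-0.03  0.07 -0.01] [650.9 -98.7  27.9]
floor z at back/mid/mouth [18.9 18.2 17.5] 834
yellow [ 6.044936e+02 -9.720420e+01  4.020000e-02] {'width': np.float32(101.1), 'exp': 100.0, 'al': np.float32(-0.026), 'ar': np.float32(0.023), 'ab': np.float32(0.018), 'n': (235, 164, 47), 'xmin': np.float64(-54.9)}
grey [ 6.421141e+02 -9.866380e+01  4.100000e-03] {'width': np.float32(118.7), 'exp': 122.5, 'al': np.float32(-0.083), 'ar': np.float32(0.078), 'ab': np.float32(-0.036), 'n': (187, 357, 132), 'xmin': np.float64(-77.5)}
```

>>> {"api": "apply_moves", "payload": {
  "steps": [
    {"tx":-0.12,"ty":0,"tz":0,"spin":0},
    {"tx":0,"ty":0,"tz":-0.1,"spin":0},
    {"tx":0,"ty":0,"tz":-0.2,"spin":0},
    {"tx":0.12,"ty":0,"tz":0,"spin":0},
    {"tx":0.1,"ty":0,"tz":0,"spin":0},
    {"tx":0.1,"ty":0,"tz":0,"spin":0},
    {"tx":0.1,"ty":0,"tz":0,"spin":0},
    {"tx":0.1,"ty":0,"tz":0,"spin":0},
    {"tx":0.1,"ty":0,"tz":0,"spin":0},
    {"tx":0.1,"ty":0,"tz":0,"spin":0}
  ]
}}

```text
clock: 38.23
tcp_pos: [665.4, -98.7, 20.3]
orientation: [0.006, -3.142, 0.0]
ft_force: [-1.5, -0.3, -1.7]
grip_width: 0.53
grip_force: 0.6
```

>>> {"api": "apply_moves", "payload": {
  "steps": [
    {"tx":0.1,"ty":0,"tz":0,"spin":0},
    {"tx":0.1,"ty":0,"tz":0,"spin":0},
    {"tx":0.1,"ty":0,"tz":0,"spin":0},
    {"tx":0.1,"ty":0,"tz":0,"spin":0},
    {"tx":0.1,"ty":0,"tz":0,"spin":0},
    {"tx":0.1,"ty":0,"tz":0,"spin":0},
    {"tx":0.1,"ty":0,"tz":0,"spin":0},
    {"tx":0.08,"ty":0,"tz":0,"spin":0},
    {"tx":0.08,"ty":0,"tz":0,"spin":0},
    {"tx":0.08,"ty":0,"tz":0,"spin":0}
  ]
}}

```text
clock: 39.07
tcp_pos: [688.8, -98.7, 20.4]
orientation: [-0.006, 3.141, -0.0]
ft_force: [-1.4, 0.7, 1.0]
grip_width: 0.524
grip_force: 0.9
```

```bash
python3 tip.py; python3 t.py yellow 645 -99 0 14
```

```text
tcp [688.8 -98.7  20.4] F [-1.4  0.7  1. ] finger z low pct [41.6 46.6 52.4]
blue back wall x [716.1 716.8 718.7] top z 53.3
blue floor z at tcp x, slope [67.338  0.548] x range 585.4 587.5
yellow back wall x [699.4 700.  701.7] top z 50.6
yellow floor z at tcp x, slope [17.928  0.022] x range 588.1 701.0
39.1167 [-0.1 -0.8  0.3] [-0.05  0.01 -0.01] [689.3 -98.7  20.4]
floor z at back/mid/mouth [19.2 18.5 17.7] 796
yellow [ 6.424521e+02 -9.700890e+01  1.900000e-03] {'width': np.float32(99.3), 'exp': 100.0, 'al': np.float32(-0.057), 'ar': np.float32(0.078), 'ab': np.float32(0.016), 'n': (218, 120, 51), 'xmin': np.float64(-65.1)}
grey [ 6.265244e+02 -9.874190e+01  3.600000e-03] {'width': np.float32(120.4), 'exp': 122.5, 'al': np.float32(-0.081), 'ar': np.float32(0.077), 'ab': np.float32(0.214), 'n': (276, 355, 21), 'xmin': np.float64(-62.8)}
```

>>> {"api": "apply_moves", "payload": {
  "steps": [
    {"tx":0.06,"ty":0,"tz":0,"spin":0},
    {"tx":0.06,"ty":0,"tz":0,"spin":0},
    {"tx":0.06,"ty":0,"tz":0,"spin":0},
    {"tx":0.06,"ty":0,"tz":0,"spin":0},
    {"tx":0.06,"ty":0,"tz":0,"spin":0},
    {"tx":0.05,"ty":0,"tz":0,"spin":0},
    {"tx":0.04,"ty":0,"tz":0,"spin":0},
    {"tx":0.03,"ty":0,"tz":0,"spin":0},
    {"tx":0.03,"ty":0,"tz":0,"spin":0},
    {"tx":0.02,"ty":0,"tz":0,"spin":0}
  ]
}}

```text
clock: 40.0
tcp_pos: [700.4, -98.7, 20.3]
orientation: [0.006, -3.142, 0.0]
ft_force: [-2.2, 1.2, 2.0]
grip_width: 0.527
grip_force: 0.9
```

>>> {"api": "apply_moves", "payload": {
  "steps": [
    {"tx":0.02,"ty":0,"tz":0,"spin":0},
    {"tx":0.02,"ty":0,"tz":0,"spin":0},
    {"tx":0.01,"ty":0,"tz":0,"spin":0},
    {"tx":0.01,"ty":0,"tz":0,"spin":0},
    {"tx":0.01,"ty":0,"tz":0,"spin":0},
    {"tx":0,"ty":0,"tz":0,"spin":0},
    {"tx":0,"ty":0,"tz":0,"spin":0},
    {"tx":0,"ty":0,"tz":0,"spin":0},
    {"tx":0,"ty":0,"tz":0,"spin":0},
    {"tx":0,"ty":0,"tz":0,"spin":0}
  ]
}}

```text
clock: 40.83
tcp_pos: [702.2, -98.7, 20.3]
orientation: [-0.006, 3.141, -0.0]
ft_force: [-1.6, -0.1, 0.9]
grip_width: 0.525
grip_force: 0.6
```

```bash
python3 tip.py
```

```text
tcp [702.2 -98.7  20.3] F [-1.6 -0.1  0.9] finger z low pct [42.3 47.1 52.4]
blue back wall x [716.  717.2 719.2] top z 53.5
blue floor z at tcp x, slope [30.901  0.171] x range 584.9 601.2
yellow back wall x [712.7 713.4 714.8] top z 50.7
yellow floor z at tcp x, slope [18.03   0.022] x range 601.4 714.2
```

>>> {"api": "apply_moves", "payload": {
  "steps": [
    {"tx":0.01,"ty":0,"tz":0,"spin":0},
    {"tx":0.01,"ty":0,"tz":0,"spin":0},
    {"tx":0.01,"ty":0,"tz":0,"spin":0},
    {"tx":0.01,"ty":0,"tz":0,"spin":0},
    {"tx":0,"ty":0,"tz":0,"spin":0},
    {"tx":0,"ty":0,"tz":0,"spin":0},
    {"tx":0,"ty":0,"tz":0,"spin":0},
    {"tx":0,"ty":0,"tz":0,"spin":0},
    {"tx":0,"ty":0,"tz":0,"spin":0},
    {"tx":0,"ty":0,"tz":0,"spin":0}
  ]
}}

```text
clock: 41.72
tcp_pos: [702.6, -98.7, 20.3]
orientation: [0.005, -3.141, -0.0]
ft_force: [-5.0, 0.1, 4.6]
grip_width: 0.526
grip_force: 2.5
```

```bash
python3 tip.py
```

```text
tcp [702.6 -98.7  20.3] F [-5.   0.1  4.6] finger z low pct [42.4 47.2 52. ]
blue back wall x [716.3 717.4 719.6] top z 53.6
blue floor z at tcp x, slope [31.062  0.172] x range 585.0 601.5
yellow back wall x [713.2 713.8 715.4] top z 50.8
yellow floor z at tcp x, slope [18.031  0.021] x range 601.9 714.7
```

>>> {"api": "apply_moves", "payload": {
  "steps": [
    {"tx":0.01,"ty":0,"tz":0,"spin":0},
    {"tx":0.01,"ty":0,"tz":0,"spin":0},
    {"tx":0,"ty":0,"tz":0,"spin":0},
    {"tx":0,"ty":0,"tz":0,"spin":0},
    {"tx":0,"ty":0,"tz":0,"spin":0},
    {"tx":0,"ty":0,"tz":0,"spin":0},
    {"tx":0,"ty":0,"tz":0,"spin":0},
    {"tx":0,"ty":0,"tz":0,"spin":0},
    {"tx":0,"ty":0,"tz":0,"spin":0},
    {"tx":0,"ty":0,"tz":0,"spin":0}
  ]
}}

```text
clock: 42.6
tcp_pos: [702.7, -98.7, 20.2]
orientation: [0.005, -3.14, -0.001]
ft_force: [-7.1, 0.5, 4.7]
grip_width: 0.52
grip_force: 3.5
```

>>> {"api": "apply_moves", "payload": {
  "steps": [
    {"tx":-0.1,"ty":0,"tz":0,"spin":0},
    {"tx":-0.4,"ty":0,"tz":0,"spin":0},
    {"tx":-0.4,"ty":0,"tz":0.1,"spin":0},
    {"tx":0,"ty":0,"tz":0.7,"spin":0},
    {"tx":0,"ty":0,"tz":0.7,"spin":0},
    {"tx":0,"ty":0,"tz":0.7,"spin":0},
    {"tx":0,"ty":0,"tz":0.7,"spin":0},
    {"tx":0,"ty":0,"tz":0.7,"spin":0},
    {"tx":0,"ty":0,"tz":0.7,"spin":0},
    {"tx":0,"ty":0,"tz":0,"spin":0}
  ]
}}

```text
clock: 43.43
tcp_pos: [683.5, -99.1, 131.9]
orientation: [-0.006, 3.135, -0.001]
ft_force: [-0.2, 0.0, 0.8]
grip_width: 0.526
grip_force: 0.0
```

>>> {"api": "apply_moves", "payload": {
  "steps": [
    {"tx":-0.8,"ty":1,"tz":0.3,"spin":0},
    {"tx":-0.8,"ty":1,"tz":0.3,"spin":0},
    {"tx":-0.8,"ty":1,"tz":0.3,"spin":0},
    {"tx":-0.8,"ty":1,"tz":0.3,"spin":0},
    {"tx":-0.8,"ty":1,"tz":0.3,"spin":0},
    {"tx":-0.8,"ty":1,"tz":0.3,"spin":0},
    {"tx":-0.5,"ty":1,"tz":0,"spin":0},
    {"tx":-0.5,"ty":1,"tz":0,"spin":0},
    {"tx":0,"ty":1,"tz":0,"spin":0},
    {"tx":0,"ty":1,"tz":0,"spin":0}
  ]
}}

```text
clock: 44.27
tcp_pos: [535.6, 152.9, 172.8]
orientation: [-0.007, 3.141, 0.002]
ft_force: [1.5, -0.0, 0.7]
grip_width: 0.525
grip_force: 0.0
```

```bash
python3 gap.py
python3 - <<'E'
from plant import *
from h import *
a=snapshot("scene"); b=snapshot("top")
for n,d in(("scene",a),("top",b)):
    P=cloud(d); o=pickle.load(open(n+"0.pkl","rb")); Q=cloud(o)
    for nm,dd,PP in (("before",o,Q),("after",d,P)):  # grey outer mouth/side check via grey-only high points
        M=masks(dd["img"]); m=(dd["z_map"]>0)&~M["blue"]&~M["yellow"]&(abs(PP[...,2]-53.5)<2.0)&(abs(PP[...,1]+99)<75)&(PP[...,0]>555)&(PP[...,0]<735)
        q=PP[m][:,:2].astype(np.float32); print(n,nm,[np.percentile(q[:,i],p).round(1) for i in(0,1) for p in(1,99)])
cv2.imwrite("pics/end.png",np.hstack([cv2.resize(a["img"][140:340,230:430],(400,400),interpolation=cv2.INTER_CUBIC),cv2.resize(b["img"][130:270,250:390],(400,400),interpolation=cv2.INTER_CUBIC)]))
E
```

```text
top yellow [(15, array([709. , 713.9, 714.2])), (15, array([708.2, 712.7, 713. ]))]
top blue []
top grey [(58, array([715. , 719.1, 721.6])), (66, array([713.8, 718. , 720.6]))]
scene yellow [(51, array([708.2, 711.6, 716.6])), (45, array([709.9, 713.1, 716.4]))]
scene blue []
scene grey [(51, array([714.5, 717.9, 721.3])), (56, array([714.2, 717.5, 720.7]))]
scene before [np.float32(565.7), np.float32(720.0), np.float32(-165.0), np.float32(-33.1)]
scene after [np.float32(567.5), np.float32(719.1), np.float32(-164.7), np.float32(-33.5)]
top before [np.float32(568.0), np.float32(722.2), np.float32(-165.9), np.float32(-32.3)]
top after [np.float32(570.0), np.float32(722.0), np.float32(-165.9), np.float32(-33.8)]
```

View pics/end.png

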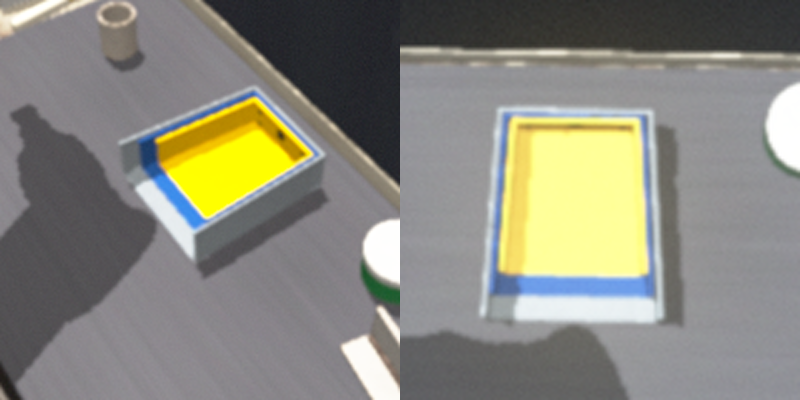

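The pans are nested fully: the yellow back (row ~120) sits against blue's and blue's against grey's. Grey has not moved measurably, and the arm is clear.

```bash
python3 -c "
from plant import *
print(hand_in())"
```

```text
the job is handed in; nothing more can be done
None
```

The job is handed in with the yellow pan home in the blue and the blue home in the grey, all slid along the plate; grey's mouth and back walls measured within about 2 mm of where they started, though the blue pan's mouth reared about 8 mm once on the ramp before I backed off and set it down.

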